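Draw a tight masking plug from a freshly painted gearbox and cap its bore

TASK

The gearbox on the bench has just been enamelled, and the orange masking plug in its top bore is held tight by the shaft seal. Take the plug by its tab, rock it side to side several degrees each way while you draw it straight up, so that it comes out without lifting, tipping or dragging the gearbox, and stand it upright on its nose in the empty part of the plug tray. Then close the bare bore with the blue dust cap, spigot down and lying flat, and leave it all released; keep the gripper off the fresh enamel and leave the things round about alone.

Things in the scene. Friction and masses are not known exactly. Their poses are not given: they have to be found in the camera images.
- housing: Green enamelled worm gearbox housing, about 2 kg, loose, upright on its 150 x 120 x 11 mm foot. Origin: centre of its underside; z up; x, y along the foot's 150 and 120 mm sides. A round neck, 76 mm diameter, rises on the z axis; its bare rim is the casting's highest part, 95 mm above the bench. In it a vertical bore, 48 mm diameter, 44 mm deep, with a rubber shaft seal.
- seal_port (a point): Centre of the mouth of the housing's bore, on its axis, level with the rim (95 mm above the bench).
- seal_lips (a point): Middle of the ring of springy black rubber lips in the bore, 8 mm below the rim: the point about which the plug rocks. The lips hold the plug with 40 to 60 N against a straight pull, slow or fast: over twice the housing's weight, so the housing lifts. While the plug is rocking they slip, and a few newtons draw it up, 1 to 2 mm per swing. Rocking takes about 0.7 N m.
- plug: Orange hard rubber masking plug, 96 mm tall, 70 g, upright in the bore. Origin: centre of its nose's flat underside; z up through the tab. Above the origin: nose, 31 mm diameter, growing to 40 mm at 17 mm; straight shank of 40 mm up to 49 mm; collar; pull tab. At the start the origin is 42 mm below the rim and the lips bear on the shank 34 mm up. It is free of the lips after 17 to 20 mm of travel.
- plug_collar (a point): Centre of the plug's round collar, 56 mm diameter, 6 mm thick, on the plug's axis 52 mm above its origin. At the start its underside is 7 mm clear of the rim, and the plug can lean about 0.2 rad any way about the lips before it strikes the bore or rim.
- plug_tab (a point): Middle of the plug's flat pull tab, on the plug's axis 76 mm above its origin, 42 mm above the lips at the start. The tab is 14 mm thick along the plug's x, 42 mm wide along its y, and stands 41 mm above the collar (from 21 mm below this point to 20 mm above it). Grip it here across the 14 mm.
- tray: Steel tray fixed on the bench, 115 x 180 mm outside, 28 mm high, walls and floor 4 mm thick. Origin: centre of its underside; x along the 115 mm side, y along the 180 mm side. Two other plugs of the same kind (one black, one grey, fixed) stand upright in its +y half, on axes at x, y = -27, 55 and 30, 58 mm, tops 100 mm above the bench; the -y half is empty.
- cap: Blue plastic dust cap, 40 g, standing on the bench on its spigot. Origin: centre of the spigot's underside; z up through its tab. Spigot 27 mm diameter, 8 mm long; then a flat disc, 62 mm diameter, from 8 to 13 mm; then an upright tab. In place the spigot hangs in the bore and the disc lies on the rim, its origin 8 mm below seal_port.
- cap_tab (a point): Middle of the cap's upright tab, on its axis 31 mm above the cap's origin. The tab reaches from 18 mm below this point to 15 mm above it, 14 mm thick along the cap's x and 40 mm wide along its y. Grip it here across the 14 mm.
- tray_free (a point): Centre of the empty part of the tray, on its floor (4 mm above the bench), at (0, -38) mm in the tray: stand the plug about here, nose down.
- strainers: Bystander: stack of pale paper strainer cones, point up, 71 mm across, 78 mm high. Origin: centre of its underside.
- sample_tin: Bystander: closed white paint tin with a blue patch, 67 mm diameter, 73 mm high. Origin: centre of its underside.

How it is judged:
By the outcome, as a careful person would: the job done as asked, in the order asked, and still so for the second after the job is handed in, with the robot touching nothing.
It also fails if it takes over 64 s, if anything falls off the work surface, if the arm or the gripper's body presses on something with over 40 N, if the wrist force passes 120 N, or if a joint passes its speed limit or range.

ROBOT

A 7-joint arm with a two-finger parallel gripper is mounted at the origin on the work surface; the furniture and walls round the work are solid. World frame = base frame: x ahead of the robot, y to its left, z up, the work surface at z = 0. Lengths are in m, angles in degrees, forces in N, time in s.
With the tool pointing down it reaches from about 0.425 to 0.875 m from the base axis. Payload 8.4 kg.
Tool frame: the origin (TCP) lies at the very end of the fingers, on their centre line; the grasp point (between the pads) lies 19 mm behind it; y points along the fingers, z is the direction in which the jaws open and shut, and the axes are right-handed (so a half turn about y gives the same grasp; the last joint's range is limited). The gripper opens to 87 mm and grips with 3 to 60 N. Pads are 19 mm wide; open, the fingers measure 117 mm over their backs; the gripper's body (75 mm by 190 mm) begins 51 mm behind the grasp point.
Start: joints at [-79.481, 19.091, 2.286, 83.961, -0.768, 76.965, -3.352], TCP at [0.181, 0.624, 0.223] pointing down, gripper open.
Joint ranges: [-147.57, 147.57], [-21.85, 119.76], [-74.77, 79.35], [14.55, 137.4], [-85.83, 265.84], [4.83, 119.75], [-152.11, 152.11]. Speed limits (degrees/s): [127.2, 127.2, 159.86, 159.86, 180, 180, 180].

INTERFACE

Orientations are given as [roll, pitch, yaw] about the fixed x, y, z axes, in that order (R = Rz(yaw) Ry(pitch) Rx(roll)).
In Python, from station import robot gives the robot as it stands. The module is installed in compiled form; this text tells all that it offers.
- The arm moves only by the tool jog_arm, never from a script. Its argument "rows" is text: rows parted by semicolons, each of 7 numbers parted by spaces: the shift along the world's x, y, z in m, then the turn, a rotation vector about the world's x, y, z in rad, then the closure, from 0 (fully open) to 1 (shut). In form: tx ty tz wx wy wz hand; .... A call has 1 to 5 rows; each row is the pose to reach, as a shift and turn from the pose commanded when the call began; what a row does not reach only later rows make up. A row lasts 1/10 s, in which the tool goes at most 50 mm and 8.59 degrees, less where a joint would pass 70% of its speed; a pose out of reach is approached as far as the arm can. A call with a gripper value outside its range is refused whole. The fingers move at their own pace and stop on an object; "grip_force" is the grip in N (left out, the last holds). Time passes only in rows, so rows that repeat a pose let the fingers close. It gives the time, the measured TCP pose, the force and the opening at its end, in the units of the state.
- robot.observe(): the state, without advancing time (a new reading comes with each control period).
- robot.camera(name): name is "side" or "top"; returns (picture, depth): 400x640x3 uint8, red, green, blue; 400x640 float32, m along the optical axis (not along the pixel's ray), 0 where there is no reading.
- robot.calibration(name): a dict with "K" (3x3 intrinsics, pixels), "extrinsics" (4x4, takes a point from world to camera coordinates). Camera axes: x right, y down, z forward; pixel columns grow to the right and rows downward; lengths in m; the calibration is good to about 2 mm. A picture is of the moment at which its call begins. calibration takes no time and is no camera call.
- robot.finish_job(): hands the job in, once; it reports no verdict.
The state is a dict: "time_s": time; "q": joint angles; "qd": joint speeds; "tau": joint torques, N m; "tool_pos": TCP position; "ee_rot": TCP orientation; "force": force on the tool from outside, world axes, zero at the start; "wrist_torque": the same for the moment, N m; "gripper_width": finger opening in m.
Only numpy, scipy, OpenCV 4.12 (cv2) and the standard library are available. Lean on these libraries where they do the work, as an engineer would, in place of code of your own. Each camera call takes 0.05 s, during which the arm holds its last target.

## Working session

There is one attempt and no reset: what is moved stays moved. The work goes in short steps, Python scripts to look and compute and a tool call to move; the robot and the scene stay as the last step left them, time stands still between calls to the robot, and variables do not carry over. Pictures are saved under pics/ and viewed, and the job is handed in when it is done.

Besides the shell and the picture viewer there is one more tool, called after ">>>" as name(argument=value, ...) on one line, values as JSON. jog_arm: Moves the arm, as the interface text tells. Its arguments: {"type":"object","properties":{"rows":{"type":"string"},"grip_force":{"type":"number"}},"required":["rows"]}

```bash
mkdir -p pics; python3 - <<'E'
from station import robot
import cv2,numpy as np
s=robot.observe();print(s)
for n in("side","top"):
    p,d=robot.camera(n);cv2.imwrite(f"pics/{n}0.png",p[:,:,::-1]);np.save(f"pics/{n}0_d.npy",d);np.save(f"pics/{n}0_p.npy",p)
    print(n,robot.calibration(n))
E
```

```text
{'time_s': 0.0, 'q': array([-79.48063653,  19.1306365 ,   2.28273327,  84.0129545 ,
        -0.76777818,  76.96428056,  -3.35074363]), 'qd': array([-0.0222054 ,  0.03812509, -0.01348695,  0.14433919,  0.05404324,
        0.11271448,  0.02404537]), 'tau': array([-5.24419993e-04, -6.56355429e+01,  1.33489598e+00, -4.03803456e+01,
       -5.98222925e-02,  4.48693126e-02,  1.40524680e-04]), 'tool_pos': array([0.18125412, 0.62371862, 0.22165528]), 'ee_rot': array([-9.00924828e+01, -5.63282922e-03, -1.62012900e+01]), 'force': array([-0.52735752,  0.33863836,  0.59453008]), 'wrist_torque': array([-0.07531305,  0.00350531,  0.0523643 ]), 'gripper_width': 0.08714116410172948}
side {'K': array([[364.90634841,   0.        , 316.43198934],
       [  0.        , 364.90634841, 199.76719792],
       [  0.        ,   0.        ,   1.        ]]), 'extrinsics': array([[-0.84610798, -0.53243408,  0.02480397,  0.3872539 ],
       [-0.29803015,  0.43400236, -0.8501882 ,  0.25911477],
       [ 0.44190419, -0.72674335, -0.52589427,  0.64970529],
       [ 0.        ,  0.        ,  0.        ,  1.        ]])}
top {'K': array([[369.64298597,   0.        , 322.9494989 ],
       [  0.        , 369.64298597, 200.37733276],
       [  0.        ,   0.        ,   1.        ]]), 'extrinsics': array([[ 6.05012447e-03, -9.99980355e-01,  1.63856360e-03,
        -5.32101967e-02],
       [-9.88624224e-01, -6.22766137e-03, -1.50277609e-01,
         4.99067164e-01],
       [ 1.50284861e-01, -7.10725428e-04, -9.88642481e-01,
         9.23136318e-01],
       [ 0.00000000e+00,  0.00000000e+00,  0.00000000e+00,
         1.00000000e+00]])}
```

View pics/side0.png

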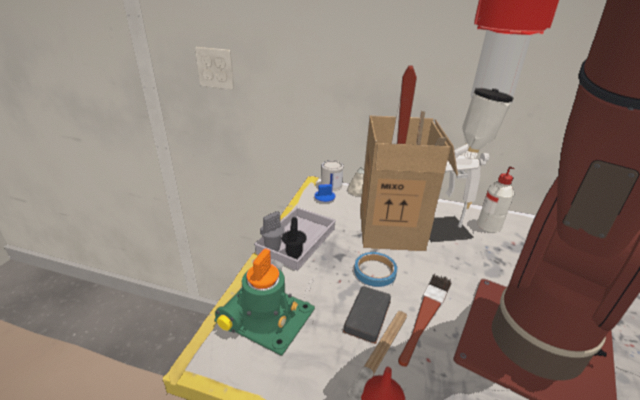

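View pics/top0.png

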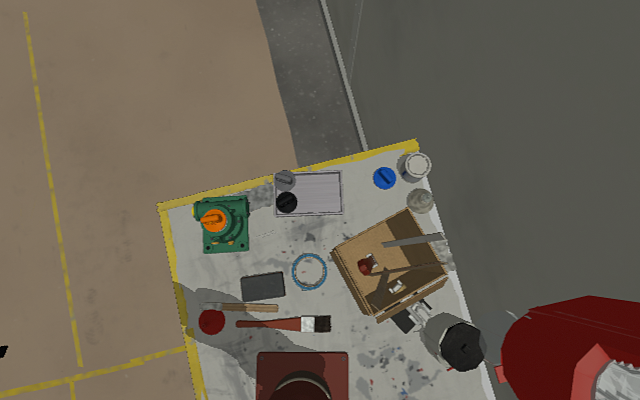

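```bash
cat > h.py <<'E'
import numpy as np,cv2
from station import robot
C={n:robot.calibration(n) for n in("side","top")}
def cloud(n,d):
    K=C[n]["K"];E=C[n]["extrinsics"];v,u=np.mgrid[0:400,0:640]
    c=np.stack([(u-K[0,2])/K[0,0]*d,(v-K[1,2])/K[1,1]*d,d],-1)
    return (c-E[:3,3])@E[:3,:3]
def ray(n,u,v,z):
    K=C[n]["K"];E=C[n]["extrinsics"];R=E[:3,:3];o=-R.T@E[:3,3]
    r=R.T@np.array([(u-K[0,2])/K[0,0],(v-K[1,2])/K[1,1],1]);return o+r*(z-o[2])/r[2]
def proj(n,P):
    K=C[n]["K"];E=C[n]["extrinsics"];c=E[:3,:3]@np.asarray(P)+E[:3,3];p=K@c;return p[:2]/p[2]
def shot(n,tag):
    p,d=robot.camera(n);np.save(f"pics/{n}{tag}_d.npy",d);np.save(f"pics/{n}{tag}_p.npy",p);cv2.imwrite(f"pics/{n}{tag}.png",p[:,:,::-1]);return p,d
def load(n,tag): return np.load(f"pics/{n}{tag}_p.npy"),np.load(f"pics/{n}{tag}_d.npy")
def hsv(p): return cv2.cvtColor(p,cv2.COLOR_RGB2HSV)
E
python3 - <<'E'
from h import *
for n in("side","top"):
    p,d=load(n,"0");W=cloud(n,d);H=hsv(p)
    for nm,lo,hi in(("orange",(5,150,120),(18,255,255)),("blue",(108,150,80),(125,255,255)),("green",(65,80,30),(90,255,255))):
        m=cv2.inRange(H,lo,hi);k,l,st,ce=cv2.connectedComponentsWithStats(m)
        for i in range(1,k):
            if st[i,4]<30: continue
            q=W[(l==i)&(d>0)]
            print(n,nm,st[i],ce[i].round(1),"med",np.median(q,0).round(3),"min",np.percentile(q,2,0).round(3),"max",np.percentile(q,98,0).round(3))
# crops x4 from top
p,_=load("top","0")
cv2.imwrite("pics/c1.png",cv2.resize(p[180:260,180:360,::-1],None,fx=4.4,fy=4.4,interpolation=cv2.INTER_CUBIC))
cv2.imwrite("pics/c2.png",cv2.resize(p[140:330,330:470,::-1],None,fx=3,fy=3,interpolation=cv2.INTER_CUBIC))
p,_=load("side","0")
cv2.imwrite("pics/c3.png",cv2.resize(p[155:355,170:370,::-1],None,fx=3,fy=3,interpolation=cv2.INTER_CUBIC))
E
```

```text
side orange [247 249  32  39 807] [262.3 271. ] med [0.432 0.219 0.112] min [0.414 0.191 0.094] max [0.462 0.236 0.15 ]
side orange [415 298  14  31  53] [420.1 312.6] med [0.193 0.054 0.014] min [0.188 0.013 0.013] max [0.198 0.091 0.016]
side orange [422 303  18  27  65] [430.5 315.1] med [0.174 0.046 0.014] min [0.17  0.013 0.011] max [0.18  0.086 0.016]
side blue [315 184  20  17 241] [324.6 192.9] med [ 0.561 -0.207  0.02 ] min [ 0.539 -0.227  0.012] max [ 0.586 -0.187  0.047]
side green [ 215  271   99   84 3640] [266.  315.2] med [0.412 0.242 0.03 ] min [0.366 0.16  0.009] max [0.476 0.277 0.096]
top orange [200 209  26  23 398] [213.5 220.4] med [0.436 0.207 0.109] min [0.414 0.186 0.104] max [0.464 0.232 0.15 ]
top blue [374 167  22  22 356] [384.3 177.5] med [ 0.564 -0.212  0.013] min [ 0.541 -0.242  0.009] max [ 0.593 -0.188  0.047]
top green [ 194  195   55   59 2072] [225.6 223.2] med [0.437 0.19  0.033] min [0.368 0.148 0.007] max [0.511 0.273 0.096]
```

View pics/c1.png

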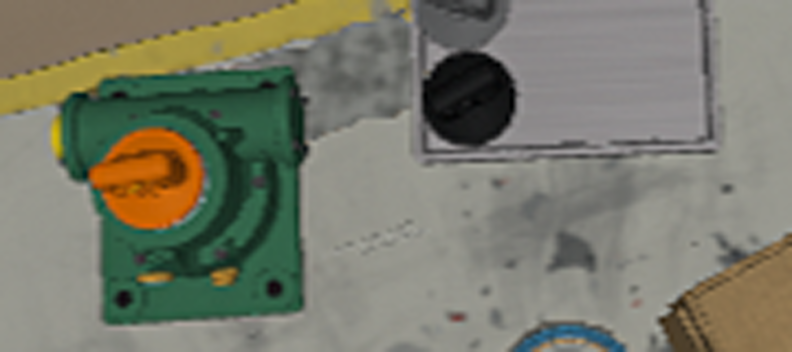

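View pics/c2.png

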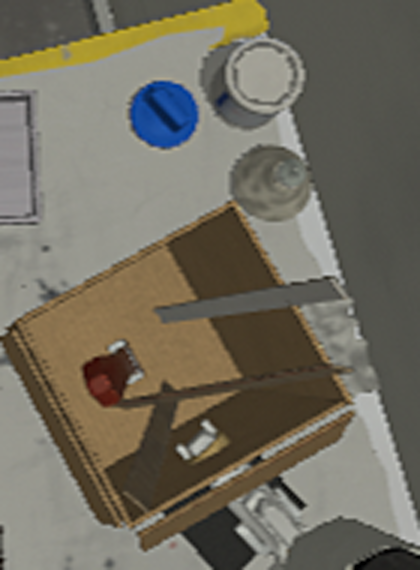

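View pics/c3.png

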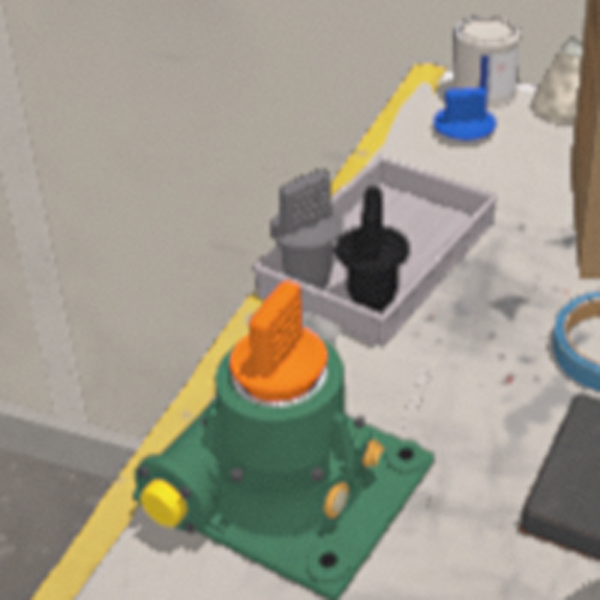

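```bash
python3 - <<'E'
from h import *
def rect(q,nm):
    r=cv2.minAreaRect((q[:,:2]*1000).astype(np.float32));c=q.mean(0)
    u,s,vt=np.linalg.svd(q[:,:2]-q[:,:2].mean(0));print(nm,len(q),"rect",r,"mean",c.round(4),"axis deg",np.degrees(np.arctan2(vt[0,1],vt[0,0])).round(1))
for n in("top","side"):
    p,d=load(n,"0");W=cloud(n,d);H=hsv(p)
    o=cv2.inRange(H,(3,130,80),(20,255,255))>0
    o&=(W[...,0]>.38)&(W[...,0]<.5)&(W[...,1]>.15)&(W[...,1]<.28)&(d>0)
    b=(cv2.inRange(H,(105,130,50),(128,255,255))>0)&(W[...,0]>.5)&(d>0)&(W[...,1]<-.15)&(W[...,1]>-.27)
    rect(W[o&(W[...,2]>.142)],n+" tabtop"); rect(W[o&(W[...,2]>.098)&(W[...,2]<.112)],n+" collar")
    rect(W[b&(W[...,2]>.040)],n+" captabtop"); rect(W[b&(W[...,2]>.008)&(W[...,2]<.018)],n+" capdisc")
    # same via masked pixel contour + ray on plane
    for m,z,nm in((o&(W[...,2]>.142),.149,"tab"),(b&(W[...,2]>.040),.046,"captab")):
        v,u=np.nonzero(m);r=np.array([ray(n,a,c,z) for a,c in zip(u,v)]);rect(r,n+" ray "+nm)
    for m,z,nm in((o&(W[...,2]<.116),.108,"collar"),(b&(W[...,2]<.02),.013,"disc")):
        cs,_=cv2.findContours(m.astype(np.uint8),cv2.RETR_EXTERNAL,2);k=max(cs,key=cv2.contourArea)[:,0]
        r=np.array([ray(n,a,c,z)[:2]*1000 for a,c in k]).astype(np.float32);print(n,nm,"circ",cv2.minEnclosingCircle(r))
    # heights
    t=(W[...,0]>.42)&(W[...,0]<.60)&(W[...,1]>-.18)&(W[...,1]<.14)&(d>0)
    rect(W[t&(W[...,2]>.022)&(W[...,2]<.032)],n+" trayrim")
    rect(W[(W[...,0]>.33)&(W[...,0]<.56)&(W[...,1]>.1)&(W[...,2]>.005)&(W[...,2]<.016)&(cv2.inRange(H,(60,70,20),(95,255,255))>0)],n+" foot")
    x=W[(d>0)&(W[...,0]>.2)&(W[...,0]<.5)&(W[...,1]<-.08)&(W[...,1]>-.4)&(W[...,2]>.05)]
    print("box",x.min(0),x.max(0))
    t2=W[(d>0)&(W[...,0]>.5)&(W[...,0]<.68)&(W[...,1]<-.24)&(W[...,1]>-.4)&(W[...,2]>.06)];print("tin",t2.min(0),t2.max(0))
E
```

```text
top tabtop 108 rect ((439.25433349609375, 210.1392822265625), (14.773948669433594, 40.10211944580078), 9.86009407043457) mean [0.4391 0.2101 0.1471] axis deg 101.3
top collar 270 rect ((440.0384216308594, 209.6412353515625), (54.19277572631836, 52.14855194091797), 7.1369733810424805) mean [0.4383 0.2072 0.1078] axis deg -176.6
top captabtop 83 rect ((564.2262573242188, -228.5537109375), (62.620601654052734, 29.1783447265625), 80.68511199951172) mean [ 0.566  -0.2153  0.0449] axis deg -113.4
top capdisc 268 rect ((565.6566162109375, -214.43939208984375), (57.238746643066406, 58.845947265625), 44.216773986816406) mean [ 0.5645 -0.2135  0.0126] axis deg 135.4
top ray tab 108 rect ((438.5807189941406, 208.90541076660156), (14.763233184814453, 41.50861740112305), 9.945570945739746) mean [0.439  0.2095 0.149 ] axis deg 100.7
top ray captab 83 rect ((563.80419921875, -229.53366088867188), (64.90283203125, 29.94813346862793), 82.38945770263672) mean [ 0.5658 -0.2151  0.046 ] axis deg -111.8
top collar circ ((439.3083190917969, 210.09996032714844), 28.117107391357422)
top disc circ ((566.2474
[... 1497 characters left out ...]
37072754) mean [ 0.5636 -0.2173  0.046 ] axis deg 100.7
side collar circ ((436.53875732421875, 213.9003143310547), 30.882369995117188)
side disc circ ((563.656982421875, -211.84051513671875), 29.289608001708984)
side trayrim 659 rect ((515.5639038085938, -48.825836181640625), (277.86529541015625, 148.798095703125), 81.93746185302734) mean [0.5128 0.0019 0.0279] axis deg 93.4
side foot 1573 rect ((437.2640075683594, 215.3892822265625), (145.88751220703125, 122.2126693725586), 4.347132682800293) mean [0.3989 0.2241 0.012 ] axis deg 68.6
box [ 0.20000404 -0.3999988   0.05000805] [ 0.49998011 -0.08000387  0.52121235]
tin [ 0.5        -0.36779107  0.06000576] [ 0.67998009 -0.25693276  0.50392924]
```

```bash
python3 - <<'E'
from h import *
def rect(q,nm):
    r=cv2.minAreaRect((q[:,:2]*1000).astype(np.float32))
    u,s,vt=np.linalg.svd(q[:,:2]-q[:,:2].mean(0));print(nm,len(q),np.round(r[0],1),np.round(r[1],1),round(r[2],1),"mean",q.mean(0).round(4),"axis",np.degrees(np.arctan2(vt[0,1],vt[0,0])).round(1))
for n in("top","side"):
    p,d=load(n,"0");W=cloud(n,d);X,Y,Z=W[...,0],W[...,1],W[...,2]
    near=(d>0)&(np.hypot(X-.565,Y+.214)<.029)
    rect(W[near&(Z>.038)],n+" captab")
    bx=(d>0)&(X>.25)&(X<.55)&(Y<-.03)&(Y>-.36)&(Z>.12)&(Z<.35)
    q=W[bx];print("zhist",np.histogram(q[:,2],bins=np.arange(.12,.36,.02)))
    print("maxx",q[q[:,0].argmax()],"maxy",q[q[:,1].argmax()], "miny",q[q[:,1].argmin()])
    for c in((.491,.045),(.548,.051)):
        rect(W[(d>0)&(np.hypot(X-c[0],Y-c[1])<.03)&(Z>.094)&(Z<.108)],n+" fixedplug")
    for nm,c,z in(("tin",(.61,-.30),.068),("strain",(.53,-.31),.03)):
        q=W[(d>0)&(np.hypot(X-c[0],Y-c[1])<.06)&(Z>z)&(Z<.085)];rect(q,n+nm)
p,d=load("top","0");W=cloud("top",d)
t=(W[...,0]>.44)&(W[...,0]<.60)&(W[...,1]>-.12)&(W[...,1]<.1)&(d>0)&(W[...,2]>.024)&(W[...,2]<.032)
v,u=np.nonzero(t);r=np.array([ray("top",a,c,.028) for a,c in zip(u,v)]);rect(r,"trayray")
E
```

```text
top captab 83 [ 565.8 -213.5] [37.1 13.9] 44.4 mean [ 0.5655 -0.2135  0.0445] axis -138.2
zhist (array([ 282,  298,  345,  517,  585,  706,  785, 1361,  215,  176,  269]), array([0.12, 0.14, 0.16, 0.18, 0.2 , 0.22, 0.24, 0.26, 0.28, 0.3 , 0.32,
       0.34]))
maxx [ 0.54994646 -0.34885225  0.16387884] maxy [ 0.36430759 -0.06303964  0.22304686] miny [ 0.5079136  -0.3599702   0.13991294]
top fixedplug 92 [490.9  44.3] [14.1 40.4] 32.1 mean [0.4911 0.0439 0.0983] axis 122.6
top fixedplug 89 [547.8  50.3] [41.3 13.9] 75.5 mean [0.5474 0.0497 0.0985] axis 72.9
toptin 563 [ 606.9 -293. ] [101.1  82.1] 15.8 mean [ 0.5932 -0.2969  0.0715] axis 138.1
topstrain 842 [ 535.1 -313.8] [110.5  78.9] 15.5 mean [ 0.5349 -0.3144  0.0575] axis -166.7
side captab 68 [ 564. -213.] [40.  14.2] 35.1 mean [ 0.5648 -0.2123  0.0442] axis -141.7
zhist (array([ 628,  665,  698,  757,  781, 1244, 1356, 1240,  251,  218,  252]), array([0.12, 0.14, 0.16, 0.18, 0.2 , 0.22, 0.24, 0.26, 0.28, 0.3 , 0.32,
       0.34]))
maxx [ 0.54998946 -0.3499897   0.29673972] maxy [ 0.36143142 -0.06192791  0.22649588] miny [ 0.50994853 -0.35999011  0.29571909]
side fixedplug 83 [490.   45.2] [13.8 39.8] 31.7 mean [0.4885 0.0471 0.0996] axis 120.6
side fixedplug 95 [547.3  50.4] [40.8 14. ] 73.1 mean [0.5457 0.052  0.0992] axis 73.9
sidetin 368 [ 606.9 -294.9] [100.3  86.9] 16.2 mean [ 0.6009 -0.3079  0.0739] axis 140.6
sidestrain 665 [ 543.2 -313.6] [95.5 84.9] 16.0 mean [ 0.5424 -0.3169  0.0577] axis 108.5
trayray 402 [520.9  -9. ] [117.9 182.6] 2.8 mean [ 0.5175 -0.0179  0.028 ] axis 105.4
```

```bash
python3 - <<'E'
from h import *
for uv in((408,210),(333,250),(372,315),(447,277)):print(uv,ray("top",*uv,.27).round(3))
p,d=load("top","0");W=cloud("top",d)
for uv in((406,213),(335,250),(370,250),(400,225),(440,240),(385,243)):print(uv,W[uv[1],uv[0]].round(3))
p,d=load("side","0");W=cloud("side",d)
for uv in((405,66),(425,113),(370,119),(430,130)):print(uv,W[uv[1]+4,uv[0]].round(3))
E
```

```text
(408, 210) [ 0.446 -0.217  0.27 ]
(333, 250) [ 0.368 -0.07   0.27 ]
(372, 315) [ 0.247 -0.143  0.27 ]
(447, 277) [ 0.318 -0.287  0.27 ]
(406, 213) [ 0.443 -0.218  0.245]
(335, 250) [ 0.368 -0.075  0.228]
(370, 250) [ 0.373 -0.175  0.003]
(400, 225) [ 0.427 -0.226  0.144]
(440, 240) [ 0.4   -0.357  0.018]
(385, 243) [ 0.39  -0.208  0.048]
(405, 66) [ 0.348 -0.114  0.406]
(425, 113) [ 0.371 -0.401  0.232]
(370, 119) [ 0.435 -0.182  0.266]
(430, 130) [ 0.318 -0.272  0.237]
```

>>> jog_arm(rows="0.023 -0.037 0 0 0 -0.1 0; 0.046 -0.074 0 0 0 -0.2 0; 0.069 -0.111 0 0 0 -0.3 0; 0.092 -0.148 0 0 0 -0.4 0; 0.115 -0.185 0 0 0 -0.5 0", grip_force=50)

```text
time_s: 0.6
tool_pos: [0.297, 0.4373, 0.2222]
ee_rot: [-90.0, -0.0, -45.1]
force: [0.4, 0.1, -0.2]
gripper_width: 0.0868
```

>>> jog_arm(rows="0.028 -0.045 0 0 0 -0.12 0.3; 0.056 -0.09 0 0 0 -0.24 0.3; 0.085 -0.135 0 0 0 -0.36 0.3; 0.113 -0.18 0 0 0 -0.48 0.3; 0.141 -0.226 -0.02 0 0 -0.618 0.3")

```text
time_s: 1.1
tool_pos: [0.4293, 0.2274, 0.2094]
ee_rot: [-89.9, 0.1, -80.6]
force: [0.9, 0.8, -0.9]
gripper_width: 0.0625
```

```bash
python3 - <<'E'
from h import *
s=robot.observe();print(s["tool_pos"],s["ee_rot"],s["q"].round(1),s["gripper_width"])
for n in("top","side"):shot(n,"1")
p,_=load("side","1");cv2.imwrite("pics/c4.png",cv2.resize(p[100:350,170:370,::-1],None,fx=2.4,fy=2.4))
E
```

```text
[0.42928971 0.22735772 0.20940746] [-89.85765556   0.10385938 -80.56548353] [-57.1  -0.7  24.  108.3   0.3  72.2 -23.8] 0.0624877402975615
```

View pics/c4.png

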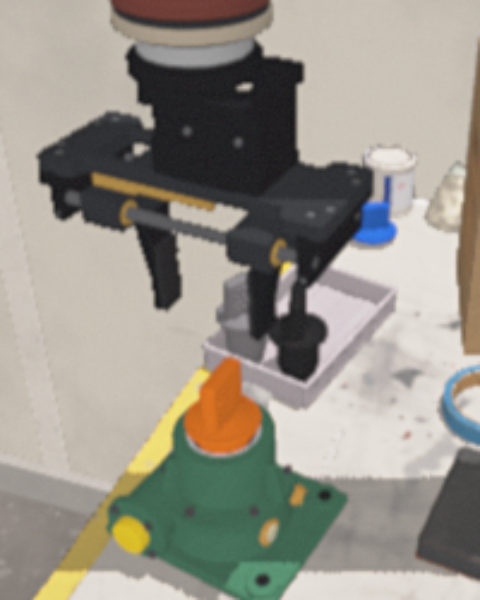

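View pics/side1.png

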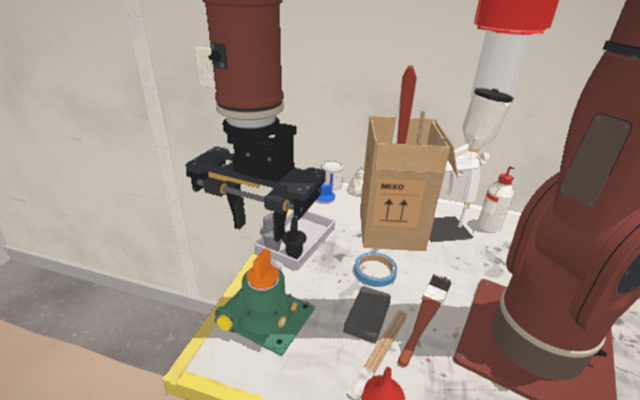

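View pics/top1.png

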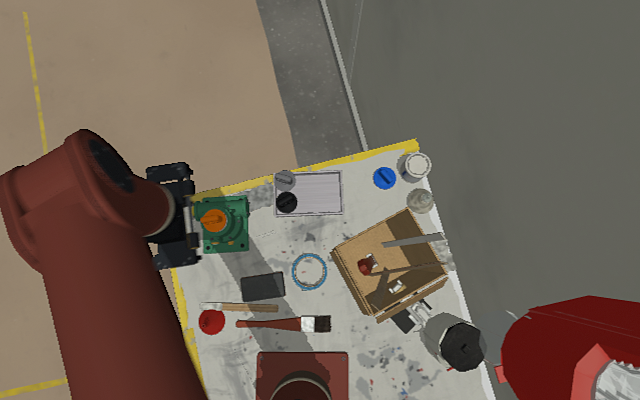

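```bash
python3 - <<'E'
from h import *
s=robot.observe();print(s["tool_pos"],s["ee_rot"],s["force"])
T=s["tool_pos"];print(proj("side",T))
a=np.radians(9.5);e=np.array([np.cos(a),np.sin(a),0])
for k in(-.04,.04):print(proj("side",T+k*e))
p,d=load("side","1");W=cloud("side",d)
q=W[(d>0)&(W[...,2]>.20)&(W[...,2]<.235)&(W[...,0]<.52)&(W[...,1]>.15)&(W[...,0]>.33)]
l=(q[:,:2]-T[:2])@e[:2];t=(q[:,:2]-T[:2])@np.array([-e[1],e[0]])
for m in(l<0,l>0):print(m.sum(),l[m].min(),l[m].max(),t[m].min(),t[m].max(),q[m][:,2].min())
E
```

```text
[0.43022965 0.2220513  0.20687843] [-90.05639759  -0.12670677 -81.07255973] [ 0.48986675 -0.03980896  0.0705096 ]
[258.86799822 232.67897394]
[281.73244764 239.25107728]
[236.99587736 226.39210317]
156 -0.04001122125168593 -0.02910700197043179 -0.014337055222056059 0.009665180830090433 0.20659905664039363
187 0.031361058303202745 0.041872543087125416 -0.015162702526963518 0.008422410926307486 0.20705276100703532
```

>>> jog_arm(rows="0 0 -0.02 0 0 0 0.4; 0 0 -0.03 0 0 0 0.4; 0 0 -0.03 0 0 0 0.4; 0 0 -0.03 0 0 0 0.4")

```text
time_s: 1.6
tool_pos: [0.4275, 0.2293, 0.1783]
ee_rot: [-90.0, -0.0, -80.2]
force: [0.7, 1.1, 0.8]
gripper_width: 0.0524
```

```bash
cat > chk.py <<'E'
from h import *
import sys
tag,ang=sys.argv[1],float(sys.argv[2])
s=robot.observe();T=s["tool_pos"];print(T,s["ee_rot"],s["force"],s["gripper_width"])
p,d=shot("side",tag);W=cloud("side",d)
a=np.radians(ang);e=np.array([np.cos(a),np.sin(a),0])
q=W[(d>0)&(W[...,2]>T[2]-.005)&(W[...,2]<T[2]+.015)&(np.hypot(W[...,0]-T[0],W[...,1]-T[1])<.07)&(hsv(p)[...,2]<70)]
l=(q[:,:2]-T[:2])@e[:2];t=(q[:,:2]-T[:2])@np.array([-e[1],e[0]])
for m in(l<0,l>0):print(m.sum(),l[m].min(),l[m].max(),t[m].min(),t[m].max(),q[m][:,2].min())
E
python3 chk.py 2 9.5
python3 - <<'E'
from h import *
p,_=load("side","2");cv2.imwrite("pics/c5.png",cv2.resize(p[180:350,190:350,::-1],None,fx=3.5,fy=3.5))
E
```

```text
[0.42748281 0.22927221 0.17825595] [-9.00244976e+01 -1.96800465e-02 -8.02115208e+01] [0.67450593 1.06970216 0.76925335] 0.05238779518325825
60 -0.036137446633991786 -0.027921404539982042 -0.008432093985737162 0.012034265732227404 0.1804099856056868
62 0.0256550679101998 0.03351238519354395 -0.00799537601218432 0.011762838304686435 0.18012949574729212
```

View pics/c5.png

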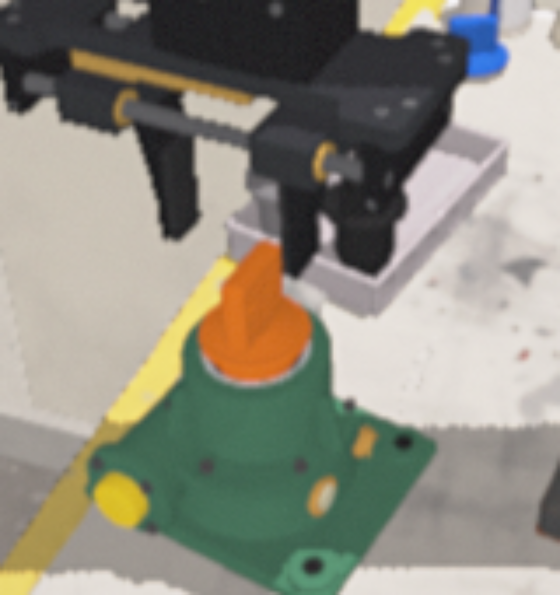

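>>> jog_arm(rows="0.011 -0.018 0 0 0 0 0.5; 0.011 -0.018 -0.015 0 0 0 0.5; 0.011 -0.018 -0.03 0 0 0 0.5; 0.011 -0.018 -0.045 0 0 0 0.5; 0.011 -0.018 -0.066 0 0 0 0.5")

```text
time_s: 2.15
tool_pos: [0.4396, 0.2118, 0.1129]
ee_rot: [-89.9, 0.1, -80.2]
force: [-0.1, -0.1, -0.3]
gripper_width: 0.0433
```

>>> jog_arm(rows="0 0 0 0 0 0 0.5; 0 0 0 0 0 0 0.5")

```text
time_s: 2.35
tool_pos: [0.4389, 0.2112, 0.1129]
ee_rot: [-90.0, -0.0, -80.2]
force: [-0.4, -0.4, -0.7]
gripper_width: 0.0434
```

```bash
python3 chk.py 3 9.8
python3 - <<'E'
from h import *
p,_=load("side","3");cv2.imwrite("pics/c6.png",cv2.resize(p[180:350,190:350,::-1],None,fx=3.5,fy=3.5))
E
```

```text
[0.43892271 0.21117465 0.11287104] [-8.99920512e+01 -6.20040502e-03 -8.02452126e+01] [-0.44906645 -0.4452124  -0.70464481] 0.04336777314120276
42 -0.03143584266225472 -0.024085329776002095 -0.007712702723548626 0.011340858496436863 0.11530373594478482
40 0.020804066341871263 0.029331925617131577 -0.002109825209650861 0.010713076486207508 0.11438080322919761
```

View pics/c6.png

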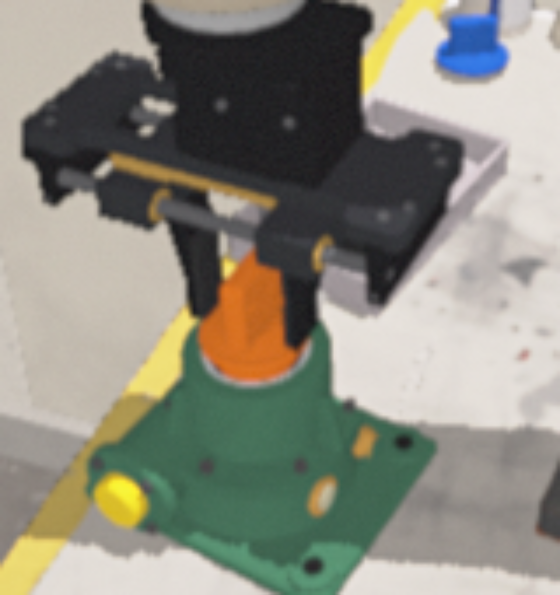

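>>> jog_arm(rows="0 0 0 0 0 0 0.7; 0 0 0 0 0 0 0.8; 0 0 0 0 0 0 1; 0 0 0 0 0 0 1; 0 0 0 0 0 0 1", grip_force=60)

```text
time_s: 2.9
tool_pos: [0.4391, 0.211, 0.1123]
ee_rot: [-89.9, 0.0, -80.3]
force: [-0.4, 0.6, 2.1]
gripper_width: 0.0135
```

>>> jog_arm(rows="0 0 0 0 0 0 1; 0 0 0 0 0 0 1; 0 0 0 0 0 0 1")

```text
time_s: 3.2
tool_pos: [0.4391, 0.211, 0.1123]
ee_rot: [-90.0, 0.0, -80.3]
force: [1.1, -0.1, 1.8]
gripper_width: 0.0136
```

```bash
python3 - <<'E'
from h import *
s=robot.observe()
for k in("tool_pos","ee_rot","force","wrist_torque","gripper_width","q"):print(k,s[k])
E
```

```text
tool_pos [0.43906492 0.21104611 0.1123302 ]
ee_rot [-8.99617771e+01  1.23737665e-02 -8.02662310e+01]
force [ 1.14375229 -0.09104093  1.83731549]
wrist_torque [-0.01530544 -0.52201733  0.02113665]
gripper_width 0.013586592342826958
q [-55.12210462   5.16214889  25.6264459  115.01914688  -2.56591055
  60.30868874 -18.58254145]
```

>>> jog_arm(rows="0.0016 0.0003 0.0001 -0.011 0.064 0 1; 0.0032 0.0006 0.0002 -0.022 0.128 0 1; 0.0016 0.0003 0.0005 -0.011 0.064 0 1; 0 0 0.0008 0 0 0 1")

```text
time_s: 3.6
tool_pos: [0.4391, 0.2109, 0.1115]
ee_rot: [-90.0, -0.1, -80.3]
force: [5.6, -0.1, -9.1]
gripper_width: 0.014
```

>>> jog_arm(rows="-0.0016 -0.0003 0.0001 0.011 -0.064 0 1; -0.0032 -0.0006 0.0002 0.022 -0.128 0 1")

```text
time_s: 3.8
tool_pos: [0.4355, 0.2103, 0.1125]
ee_rot: [-82.4, -0.0, -80.3]
force: [6.1, -1.1, -7.5]
gripper_width: 0.0134
```

```bash
python3 - <<'E'
from h import *
s=robot.observe()
for k in("tool_pos","ee_rot","force","wrist_torque","gripper_width"):print(k,s[k])
p,d=shot("side","4")
cv2.imwrite("pics/c7.png",cv2.resize(p[180:350,190:350,::-1],None,fx=3.5,fy=3.5))
E
```

```text
tool_pos [0.43549453 0.21028591 0.11252088]
ee_rot [-8.24231217e+01 -1.23044270e-02 -8.02561280e+01]
force [ 6.14943843 -1.08999737 -7.52412808]
wrist_torque [-0.37213603 -0.72184349 -0.08834689]
gripper_width 0.01340053420381486
```

View pics/c7.png

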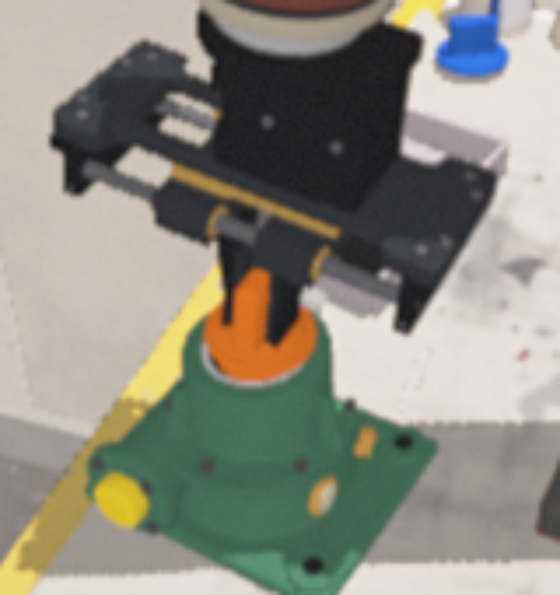

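>>> jog_arm(rows="0.0017 0.0003 0.0004 -0.011 0.064 0 1; 0.0034 0.0006 0.0007 -0.022 0.128 0 1; 0.0051 0.0009 0.0009 -0.033 0.192 0 1; 0.0069 0.0012 0.001 -0.044 0.256 0 1")

```text
time_s: 4.25
tool_pos: [0.4416, 0.2115, 0.1137]
ee_rot: [-97.8, 0.0, -80.2]
force: [-1.1, -2.2, -2.9]
gripper_width: 0.0136
```

>>> jog_arm(rows="-0.0018 -0.0003 0.0004 0.011 -0.064 0 1; -0.0036 -0.0006 0.0007 0.022 -0.128 0 1; -0.0054 -0.0009 0.0009 0.033 -0.192 0 1; -0.0072 -0.0012 0.001 0.044 -0.256 0 1")

```text
time_s: 4.65
tool_pos: [0.4346, 0.2099, 0.1138]
ee_rot: [-82.6, -0.1, -80.3]
force: [4.3, -1.4, -9.0]
gripper_width: 0.0136
```

```bash
cat > st.py <<'E'
from h import *
import sys
s=robot.observe()
for k in("time_s","tool_pos","ee_rot","force","wrist_torque","gripper_width"):print(k,np.round(s[k],4))
p,d=shot("side",sys.argv[1])
cv2.imwrite(f"pics/z{sys.argv[1]}.png",cv2.resize(p[180:350,190:350,::-1],None,fx=3.5,fy=3.5))
E
python3 st.py 5
```

```text
time_s 4.65
tool_pos [0.4346 0.2099 0.1138]
ee_rot [-8.25677e+01 -6.41000e-02 -8.02596e+01]
force [ 4.3478 -1.4225 -9.0284]
wrist_torque [-0.4261 -0.4459 -0.004 ]
gripper_width 0.0136
```

View pics/z5.png

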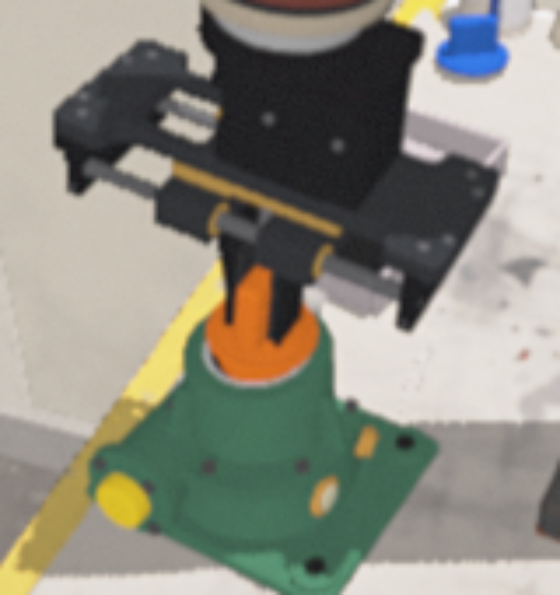

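```bash
cat > dr.py <<'E'
from h import *
import sys
def f(t):
    p=load("side",t)[0][290:350,214:318];return cv2.cvtColor(p,cv2.COLOR_RGB2GRAY).astype(np.float32)
r=f(sys.argv[1])
w=cv2.createHanningWindow(r.shape[::-1],cv2.CV_32F)
for t in sys.argv[2:]:print(t,cv2.phaseCorrelate(r,f(t),w))
E
python3 dr.py 3 2 4 5
```

```text
2 ((0.10048244707160592, 0.10666719467737806), 0.9131314742712326)
4 ((0.20004431004642953, 0.06658230440455526), 0.8713009472246523)
5 ((0.6347723072629776, 0.08332107651852638), 0.8637552958947641)
```

>>> jog_arm(rows="0.0016 0.0003 0.0004 -0.0085 0.049 0 1; 0.0032 0.0005 0.0007 -0.017 0.0985 0 1; 0.0048 0.0008 0.0009 -0.0255 0.148 0 1; 0.0064 0.0011 0.001 -0.034 0.197 0 1; 0.008 0.0014 0.0011 -0.0425 0.246 0 1")

```text
time_s: 5.2
tool_pos: [0.4415, 0.2114, 0.1155]
ee_rot: [-97.3, -0.0, -80.2]
force: [-5.3, -2.1, -3.7]
gripper_width: 0.0139
```

>>> jog_arm(rows="-0.0014 -0.0002 0.0004 0.008 -0.047 0 1; -0.0028 -0.0005 0.0007 0.016 -0.095 0 1; -0.0043 -0.0007 0.0009 0.0245 -0.142 0 1; -0.0057 -0.001 0.001 0.033 -0.189 0 1; -0.0071 -0.0012 0.0011 0.041 -0.236 0 1")

```text
time_s: 5.7
tool_pos: [0.4349, 0.21, 0.1162]
ee_rot: [-83.3, -0.1, -80.3]
force: [2.6, -1.5, -9.3]
gripper_width: 0.0135
```

```bash
python3 st.py 6; python3 dr.py 3 4 5 6
```

```text
time_s 5.7
tool_pos [0.4349 0.21   0.1162]
ee_rot [-8.33055e+01 -5.09000e-02 -8.02546e+01]
force [ 2.5933 -1.5139 -9.3116]
wrist_torque [-0.4518  0.325  -0.0827]
gripper_width 0.0135
4 ((0.20004431004642953, 0.06658230440455526), 0.8713009472246523)
5 ((0.6347723072629776, 0.08332107651852638), 0.8637552958947641)
6 ((0.6229778160381514, 0.15247883764855175), 0.9036890303647077)
```

>>> jog_arm(rows="0.0015 0.0003 0.0005 -0.008 0.047 0 1; 0.003 0.0005 0.0008 -0.016 0.095 0 1; 0.0045 0.0008 0.001 -0.0245 0.142 0 1; 0.006 0.001 0.0011 -0.033 0.189 0 1; 0.0075 0.0013 0.0012 -0.041 0.236 0 1")

```text
time_s: 6.25
tool_pos: [0.442, 0.2115, 0.1178]
ee_rot: [-97.3, -0.0, -80.2]
force: [-4.4, -1.9, -5.1]
gripper_width: 0.0132
```

>>> jog_arm(rows="-0.0015 -0.0003 0.0005 0.008 -0.047 0 1; -0.003 -0.0005 0.0008 0.016 -0.095 0 1; -0.0046 -0.0008 0.001 0.0245 -0.142 0 1; -0.0061 -0.001 0.0011 0.033 -0.189 0 1; -0.0077 -0.0013 0.0012 0.041 -0.236 0 1")

```text
time_s: 6.75
tool_pos: [0.4349, 0.21, 0.1186]
ee_rot: [-83.3, -0.1, -80.3]
force: [2.0, 0.3, -9.5]
gripper_width: 0.0137
```

>>> jog_arm(rows="0.0016 0.0003 0.0005 -0.008 0.047 0 1; 0.0032 0.0005 0.0008 -0.016 0.095 0 1; 0.0048 0.0008 0.001 -0.0245 0.142 0 1; 0.0064 0.0011 0.0011 -0.033 0.189 0 1; 0.008 0.0014 0.0012 -0.041 0.236 0 1")

```text
time_s: 7.25
tool_pos: [0.4422, 0.2116, 0.1201]
ee_rot: [-97.4, -0.0, -80.2]
force: [-4.2, -3.0, -6.1]
gripper_width: 0.0135
```

>>> jog_arm(rows="-0.0016 -0.0003 0.0005 0.008 -0.047 0 1; -0.0033 -0.0005 0.0008 0.016 -0.095 0 1; -0.005 -0.0008 0.001 0.0245 -0.142 0 1; -0.0066 -0.0011 0.0011 0.033 -0.189 0 1; -0.0083 -0.0014 0.0012 0.041 -0.236 0 1")

```text
time_s: 7.75
tool_pos: [0.4346, 0.21, 0.1211]
ee_rot: [-83.3, -0.0, -80.3]
force: [2.1, -1.0, -9.5]
gripper_width: 0.014
```

```bash
python3 st.py 7; python3 dr.py 3 6 7
```

```text
time_s 7.75
tool_pos [0.4346 0.21   0.1211]
ee_rot [-8.33207e+01 -4.89000e-02 -8.02524e+01]
force [ 2.1091 -0.9778 -9.4819]
wrist_torque [-0.3796  0.4299 -0.0031]
gripper_width 0.014
6 ((0.6229778160381514, 0.15247883764855175), 0.9036890303647077)
7 ((0.6082126222975361, 0.07523411580759287), 0.9040915368515768)
```

View pics/z7.png

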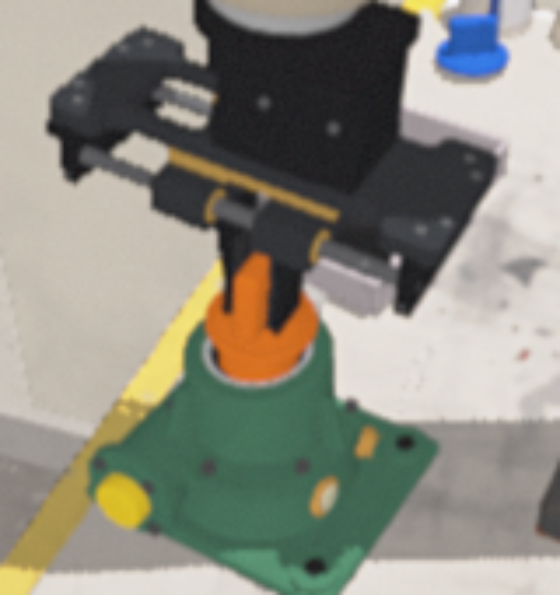

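>>> jog_arm(rows="0.0017 0.0003 0.0005 -0.008 0.047 0 1; 0.0034 0.0006 0.0008 -0.016 0.095 0 1; 0.0052 0.0009 0.001 -0.0245 0.142 0 1; 0.0069 0.0012 0.0011 -0.033 0.189 0 1; 0.0086 0.0015 0.0012 -0.041 0.236 0 1")

```text
time_s: 8.3
tool_pos: [0.4428, 0.2118, 0.1228]
ee_rot: [-97.4, -0.0, -80.2]
force: [-4.9, -3.5, -2.3]
gripper_width: 0.0134
```

>>> jog_arm(rows="-0.0018 -0.0003 0.0005 0.008 -0.047 0 1; -0.0036 -0.0006 0.0008 0.016 -0.095 0 1; -0.0053 -0.0009 0.001 0.0245 -0.142 0 1; -0.0071 -0.0012 0.0012 0.033 -0.189 0 1; -0.0089 -0.0015 0.0013 0.041 -0.236 0 1")

```text
time_s: 8.8
tool_pos: [0.4345, 0.21, 0.1237]
ee_rot: [-83.3, -0.1, -80.3]
force: [1.3, 0.3, -9.7]
gripper_width: 0.0135
```

>>> jog_arm(rows="0.0018 0.0003 0.0005 -0.008 0.047 0 1; 0.0037 0.0006 0.0008 -0.016 0.095 0 1; 0.0055 0.0009 0.001 -0.0245 0.142 0 1; 0.0073 0.0013 0.0012 -0.033 0.189 0 1; 0.0092 0.0016 0.0013 -0.041 0.236 0 1")

```text
time_s: 9.3
tool_pos: [0.4431, 0.2119, 0.1253]
ee_rot: [-97.3, -0.0, -80.2]
force: [-4.2, -3.1, -4.9]
gripper_width: 0.0134
```

>>> jog_arm(rows="-0.0019 -0.0003 0.0005 0.008 -0.047 0 1; -0.0038 -0.0006 0.0008 0.016 -0.095 0 1; -0.0057 -0.001 0.001 0.0245 -0.142 0 1; -0.0076 -0.0013 0.0012 0.033 -0.189 0 1; -0.0095 -0.0016 0.0013 0.041 -0.236 0 1")

```text
time_s: 9.8
tool_pos: [0.4342, 0.2101, 0.1264]
ee_rot: [-83.3, -0.0, -80.3]
force: [3.0, 1.3, -11.3]
gripper_width: 0.0134
```

```bash
python3 st.py 8; python3 dr.py 3 7 8
```

```text
time_s 9.8
tool_pos [0.4342 0.2101 0.1264]
ee_rot [-8.33185e+01 -4.96000e-02 -8.02531e+01]
force [  3.0371   1.3308 -11.2765]
wrist_torque [-0.2344  0.2659  0.0055]
gripper_width 0.0134
7 ((0.6082126222975361, 0.07523411580759287), 0.9040915368515768)
8 ((0.36469396110979346, 0.010380121211611026), 0.8711793625796282)
```

>>> jog_arm(rows="0.0019 0.0003 0.0005 -0.008 0.047 0 1; 0.0038 0.0006 0.0008 -0.016 0.095 0 1; 0.0057 0.001 0.001 -0.0245 0.142 0 1; 0.0076 0.0013 0.0011 -0.033 0.189 0 1; 0.0096 0.0016 0.0012 -0.041 0.236 0 1")

```text
time_s: 10.35
tool_pos: [0.4436, 0.2121, 0.1281]
ee_rot: [-97.3, 0.0, -80.2]
force: [-5.1, -3.6, -3.1]
gripper_width: 0.0136
```

>>> jog_arm(rows="-0.002 -0.0003 0.0005 0.008 -0.047 0 1; -0.004 -0.0007 0.0008 0.016 -0.095 0 1; -0.006 -0.001 0.001 0.0245 -0.142 0 1; -0.0079 -0.0013 0.0012 0.033 -0.189 0 1; -0.0099 -0.0017 0.0013 0.041 -0.236 0 1")

```text
time_s: 10.85
tool_pos: [0.4341, 0.2101, 0.129]
ee_rot: [-83.3, -0.0, -80.3]
force: [1.1, -1.1, -8.0]
gripper_width: 0.0135
```

>>> jog_arm(rows="0.002 0.0003 0.0005 -0.008 0.047 0 1; 0.004 0.0007 0.0008 -0.016 0.095 0 1; 0.0061 0.001 0.001 -0.0245 0.142 0 1; 0.0081 0.0014 0.0012 -0.033 0.189 0 1; 0.0101 0.0017 0.0013 -0.041 0.236 0 1")

```text
time_s: 11.35
tool_pos: [0.4439, 0.2122, 0.1316]
ee_rot: [-97.3, 0.1, -80.2]
force: [-8.1, -3.6, 7.2]
gripper_width: 0.0138
```

>>> jog_arm(rows="-0.0021 -0.0003 0.0005 0.008 -0.047 0 1; -0.0042 -0.0007 0.0008 0.016 -0.095 0 1; -0.0062 -0.001 0.001 0.0245 -0.142 0 1; -0.0083 -0.0014 0.0012 0.033 -0.189 0 1; -0.0104 -0.0018 0.0013 0.041 -0.236 0 1")

```text
time_s: 11.85
tool_pos: [0.4342, 0.2103, 0.1327]
ee_rot: [-83.3, 0.0, -80.3]
force: [-2.3, -1.8, 1.9]
gripper_width: 0.0136
```

```bash
python3 st.py 9; python3 dr.py 3 7 8 9
```

```text
time_s 11.85
tool_pos [0.4342 0.2103 0.1327]
ee_rot [-8.32758e+01  1.14000e-02 -8.02551e+01]
force [-2.2846 -1.8211  1.8607]
wrist_torque [-0.6532  1.0018 -0.0049]
gripper_width 0.0136
7 ((0.6082126222975361, 0.07523411580759287), 0.9040915368515768)
8 ((0.36469396110979346, 0.010380121211611026), 0.8711793625796282)
9 ((0.3727285662071438, 0.053100932074453766), 0.8460153429596512)
```

View pics/z9.png

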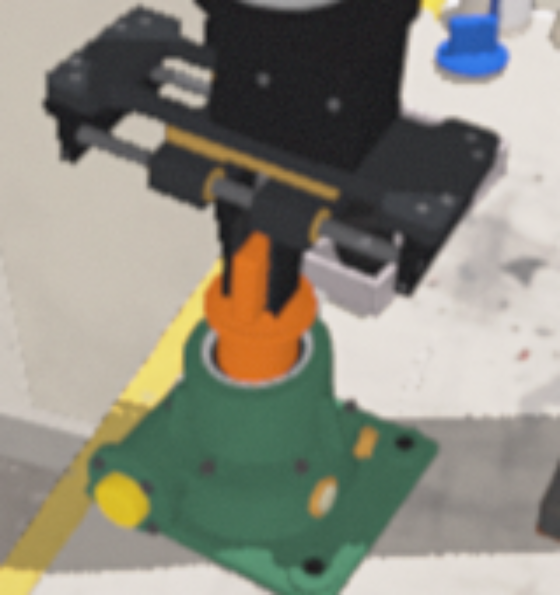

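>>> jog_arm(rows="0.0027 0.0005 0.0008 -0.01 0.059 0 1; 0.0054 0.0009 0.0015 -0.0205 0.118 0 1; 0.0054 0.0009 0.003 -0.0205 0.118 0 1; 0.0054 0.0009 0.006 -0.0205 0.118 0 1; 0.0054 0.0009 0.01 -0.0205 0.118 0 1")

```text
time_s: 12.4
tool_pos: [0.4403, 0.2113, 0.1426]
ee_rot: [-90.0, -0.0, -80.3]
force: [1.0, -0.7, -1.1]
gripper_width: 0.0139
```

```bash
python3 st.py 10; python3 dr.py 3 9 10
```

```text
time_s 12.4
tool_pos [0.4403 0.2113 0.1426]
ee_rot [-8.99967e+01 -1.28000e-02 -8.02624e+01]
force [ 1.0053 -0.6562 -1.1317]
wrist_torque [-0.1132  0.001  -0.034 ]
gripper_width 0.0139
9 ((0.3727285662071438, 0.053100932074453766), 0.8460153429596512)
10 ((0.3512002584378635, -0.1430834135020298), 0.9800973035671093)
```

>>> jog_arm(rows="0 0 0.008 0 0 0 1; 0 0 0.018 0 0 0 1; 0 0 0.03 0 0 0 1; 0 0 0.042 0 0 0 1; 0 0 0.055 0 0 0 1")

```text
time_s: 12.95
tool_pos: [0.4399, 0.2113, 0.1987]
ee_rot: [-90.0, 0.0, -80.3]
force: [-0.2, -0.3, -0.5]
gripper_width: 0.0134
```

```bash
python3 st.py 11; python3 dr.py 3 10 11
```

```text
time_s 12.95
tool_pos [0.4399 0.2113 0.1987]
ee_rot [-8.99722e+01  2.96000e-02 -8.02555e+01]
force [-0.1851 -0.2688 -0.5435]
wrist_torque [-0.0608  0.0478 -0.0472]
gripper_width 0.0134
10 ((0.3512002584378635, -0.1430834135020298), 0.9800973035671093)
11 ((0.285049181113294, -0.012952185643314351), 0.8744286345846859)
```

View pics/z11.png

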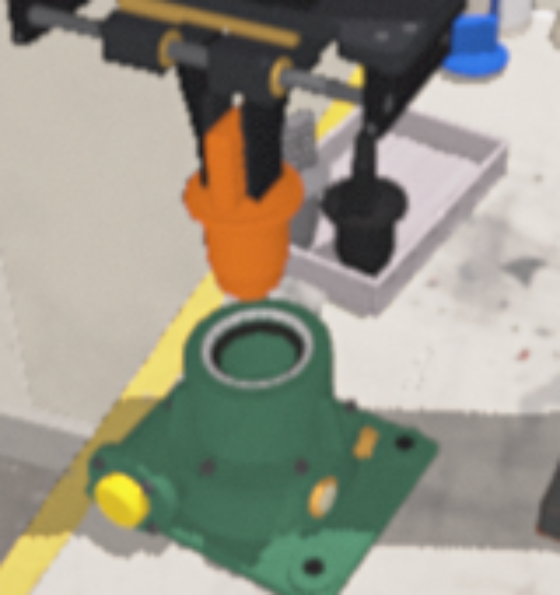

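>>> jog_arm(rows="0.009 -0.028 0 0 0 0 1; 0.018 -0.056 0 0 0 0 1; 0.027 -0.084 0 0 0 0 1; 0.036 -0.112 0 0 0 0 1; 0.045 -0.14 0 0 0 0 1")

```text
time_s: 13.5
tool_pos: [0.4851, 0.0701, 0.1977]
ee_rot: [-90.0, 0.0, -80.3]
force: [0.4, 0.9, -0.3]
gripper_width: 0.0137
```

>>> jog_arm(rows="0.008 -0.025 0 0 0 0 1; 0.016 -0.05 0 0 0 0 1; 0.024 -0.075 0 0 0 0 1; 0.032 -0.1 0 0 0 0 1; 0.038 -0.118 0 0 0 0 1")

```text
time_s: 14.0
tool_pos: [0.5232, -0.0485, 0.1978]
ee_rot: [-90.0, -0.0, -80.3]
force: [-0.4, -0.2, -0.9]
gripper_width: 0.0133
```

>>> jog_arm(rows="0 0 0 0 0 0 1; 0 0 0 0 0 0 1")

```text
time_s: 14.2
tool_pos: [0.5228, -0.0467, 0.1974]
ee_rot: [-90.0, 0.0, -80.3]
force: [0.0, 0.3, -0.2]
gripper_width: 0.0131
```

```bash
python3 - <<'E'
from h import *
s=robot.observe();print(s["tool_pos"],s["ee_rot"],s["q"].round(1))
T=s["tool_pos"]
for n in("side","top"):
    p,d=shot(n,"12");W=cloud(n,d);H=hsv(p)
    m=(cv2.inRange(H,(3,130,80),(20,255,255))>0)&(d>0)&(W[...,0]>.42)&(W[...,2]>.05)&(W[...,1]<.05)
    q=W[m];print(n,len(q),q.min(0),q.max(0)) if len(q) else 0
E
```

```text
[ 0.52277998 -0.04665697  0.19741197] [-9.00128569e+01  3.36232554e-03 -8.03017210e+01] [-47.3   6.1  51.5 105.3  -5.1  71.   15.4]
side 1357 [ 0.47638219 -0.07615356  0.14016934] [ 0.55464128 -0.00227496  0.51540499]
top 9066 [ 0.42000562 -0.18832896  0.27310255] [0.56404127 0.00811379 0.65408029]
```

View pics/side12.png

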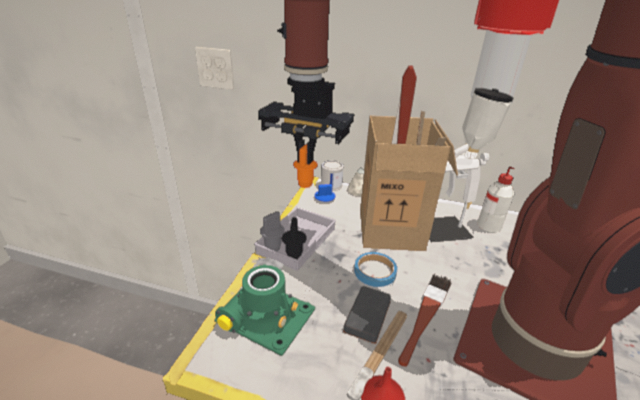

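View pics/top12.png

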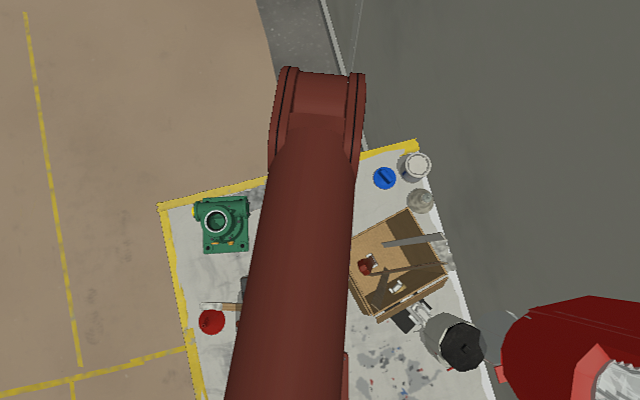

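>>> jog_arm(rows="0 0 -0.025 0 0 0 1; 0 0 -0.05 0 0 0 1; 0 0 -0.075 0 0 0 1; 0 0 -0.1 0 0 0 1; 0 0 -0.12 0 0 0 1")

```text
time_s: 14.8
tool_pos: [0.5223, -0.0453, 0.076]
ee_rot: [-90.1, 0.0, -80.1]
force: [0.4, 0.4, -0.5]
gripper_width: 0.0136
```

>>> jog_arm(rows="0 0 -0.003 0 0 0 1; 0 0 -0.005 0 0 0 1; 0 0 -0.008 0 0 0 1; 0 0 -0.01 0 0 0 1; 0 0 -0.011 0 0 0 1")

```text
time_s: 15.3
tool_pos: [0.5232, -0.0466, 0.0668]
ee_rot: [-89.9, 0.0, -80.2]
force: [-0.1, 0.1, -0.8]
gripper_width: 0.0137
```

```bash
python3 - <<'E'
from h import *
s=robot.observe();print(s["tool_pos"],s["ee_rot"],s["force"],s["wrist_torque"])
p,d=shot("side","13");cv2.imwrite("pics/z13.png",cv2.resize(p[60:290,230:390,::-1],None,fx=2.6,fy=2.6))
E
```

```text
[ 0.52321036 -0.0465852   0.06678853] [-8.99454199e+01  1.50804423e-02 -8.02485172e+01] [-0.10710976  0.10886332 -0.81791068] [-0.0744255   0.0216748  -0.02638718]
```

View pics/z13.png

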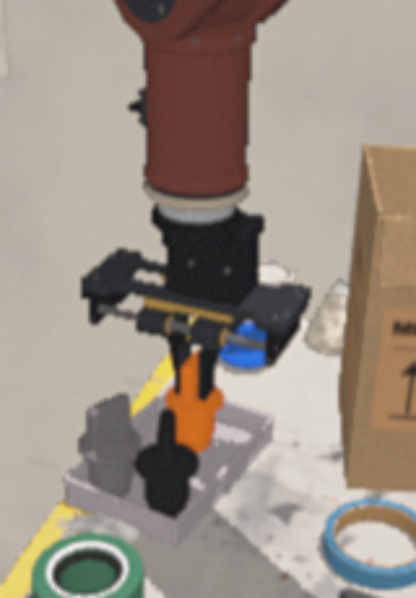

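>>> jog_arm(rows="0 0 -0.001 0 0 0 1; 0 0 -0.002 0 0 0 1; 0 0 -0.003 0 0 0 1; 0 0 -0.003 0 0 0 1")

```text
time_s: 15.75
tool_pos: [0.5229, -0.0468, 0.0633]
ee_rot: [-90.0, 0.0, -80.3]
force: [-0.5, 0.1, -0.4]
gripper_width: 0.0136
```

>>> jog_arm(rows="0 0 -0.0007 0 0 0 1; 0 0 -0.0014 0 0 0 1; 0 0 -0.002 0 0 0 1; 0 0 -0.002 0 0 0 1")

```text
time_s: 16.15
tool_pos: [0.5233, -0.0468, 0.0632]
ee_rot: [-90.0, 0.1, -80.3]
force: [-9.5, 0.8, 28.3]
gripper_width: 0.0134
```

>>> jog_arm(rows="0 0 0.0012 0 0 0 1; 0 0 0.0015 0 0 0 1; 0 0 0.0016 0 0 0 1")

```text
time_s: 16.45
tool_pos: [0.5232, -0.0468, 0.0633]
ee_rot: [-90.0, 0.0, -80.3]
force: [-0.9, -0.3, 6.4]
gripper_width: 0.0133
```

>>> jog_arm(rows="0 0 0 0 0 0 0.8; 0 0 0 0 0 0 0.7; 0 0 0 0 0 0 0.6; 0 0 0 0 0 0 0.5; 0 0 0 0 0 0 0.5")

```text
time_s: 16.95
tool_pos: [0.5227, -0.0468, 0.0628]
ee_rot: [-90.0, -0.0, -80.3]
force: [-0.6, -0.4, 0.1]
gripper_width: 0.0395
```

```bash
python3 - <<'E'
from h import *
s=robot.observe();print(s["tool_pos"],s["gripper_width"],s["force"])
p,d=shot("side","14");cv2.imwrite("pics/z14.png",cv2.resize(p[150:290,230:370,::-1],None,fx=4,fy=4))
E
```

```text
[ 0.52274247 -0.0467517   0.06280669] 0.039534648410553985 [-0.55120647 -0.43515995  0.08529478]
```

View pics/z14.png

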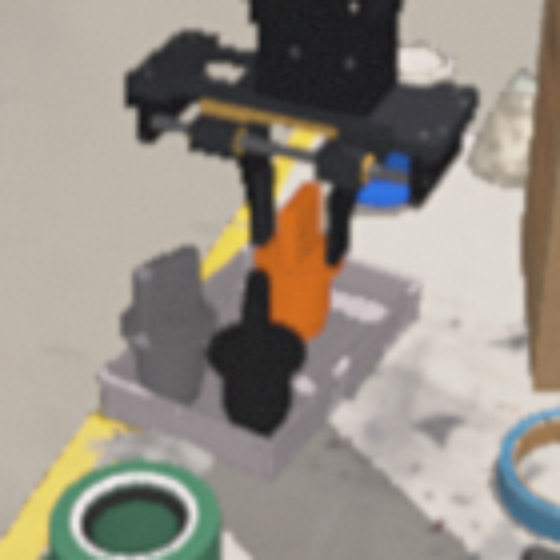

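>>> jog_arm(rows="0 0 0.02 0 0 0 0.5; 0 0 0.05 0 0 0 0.5; 0 0 0.08 0 0 0 0.5; 0 0 0.11 0 0 0 0.5; 0 0 0.127 0 0 0 0.5")

```text
time_s: 17.5
tool_pos: [0.5236, -0.047, 0.1922]
ee_rot: [-89.9, 0.0, -80.3]
force: [0.6, -0.5, -1.8]
gripper_width: 0.0437
```

```bash
python3 - <<'E'
from h import *
p,d=load("side","14");cv2.imwrite("pics/f.png",p[:,:,::-1])
p,d=load("side","13");W=cloud("side",d);H=hsv(p)
m=(d>0)&((H[...,0]<8)|(H[...,0]>172))&(H[...,1]>90)&(W[...,0]>.1)&(W[...,2]>.3)
# brush
b=m.copy();b[:,:390]=0;b[:,430:]=0
q=W[b];print("brush",q.min(0),q.max(0),q[q[:,2].argmax()])
a=m.copy();a[:,390:]=0;q=W[a];print("arm",q.min(0),q.max(0))
p,d=load("top","12");W=cloud("top",d)
for u in(300,290,280,270):
    for v in(120,200,280,360):
        print((u,v),W[v,u].round(3))
p,d=shot("side","15");p,d=shot("top","15")
W=cloud("top",d);H=hsv(p);o=(cv2.inRange(H,(3,150,120),(20,255,255))>0);print("orange visible top",o.sum())
p,d=load("top","0");W=cloud("top",d)
t=(d>0)&(np.hypot(W[...,0]-.61,W[...,1]+.30)<.06)&(W[...,2]>.066)&(W[...,2]<.08);t[:, :395]=0;t[195:]=0
q=(W[t][:,:2]*1000).astype(np.float32);print("tin",cv2.minEnclosingCircle(q))
E
```

```text
brush [ 0.31721242 -0.13336392  0.30011879] [0.34917135 0.02685149 0.524845  ] [0.31799702 0.01018645 0.524845  ]
arm [ 0.33701389 -0.07635187  0.30006213] [0.57936654 0.03548006 0.52441725]
(300, 120) [ 0.493 -0.026  0.627]
(300, 200) [ 0.405 -0.029  0.658]
(300, 280) [ 0.336 -0.032  0.683]
(300, 360) [ 0.28  -0.033  0.701]
(290, 120) [ 0.494 -0.015  0.623]
(290, 200) [ 0.405 -0.02   0.658]
(290, 280) [ 0.336 -0.023  0.683]
(290, 360) [ 0.28  -0.026  0.701]
(280, 120) [ 0.492 -0.006  0.629]
(280, 200) [ 0.406 -0.01   0.652]
(280, 280) [ 0.336 -0.015  0.681]
(280, 360) [ 0.28  -0.019  0.702]
(270, 120) [0.492 0.005 0.629]
(270, 200) [0.407 0.    0.644]
(270, 280) [ 0.336 -0.007  0.679]
(270, 360) [ 0.279 -0.011  0.701]
orange visible top 328
tin ((610.4600830078125, -301.235107421875), 58.160282135009766)
```

View pics/side15.png

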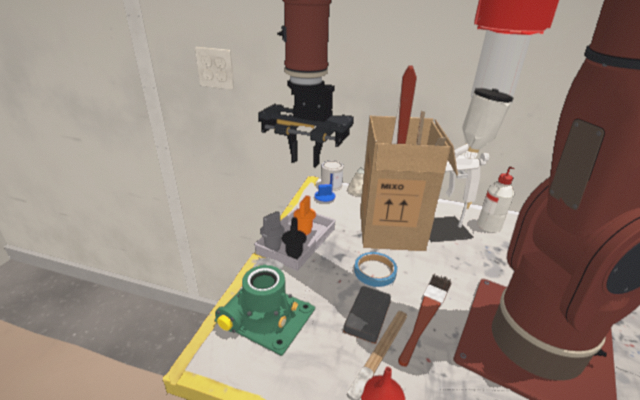

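>>> jog_arm(rows="0.0045 -0.017 0 0 0 -0.1 0.5; 0.009 -0.034 0 0 0 -0.2 0.5; 0.0135 -0.051 0 0 0 -0.3 0.5; 0.018 -0.068 0 0 0 -0.4 0.5; 0.0225 -0.085 0 0 0 -0.5 0.5")

```text
time_s: 18.1
tool_pos: [0.545, -0.1323, 0.1889]
ee_rot: [-90.1, -0.0, -109.1]
force: [-0.3, -0.8, 0.3]
gripper_width: 0.0437
```

>>> jog_arm(rows="0.004 -0.016 0 0 0 -0.1 0.5; 0.008 -0.033 0 0 0 -0.2 0.5; 0.012 -0.05 0 0 0 -0.3 0.5; 0.016 -0.067 0 0 0 -0.42 0.5; 0.0205 -0.083 -0.02 0 0 -0.525 0.5")

```text
time_s: 18.6
tool_pos: [0.5668, -0.2161, 0.1706]
ee_rot: [-89.9, 0.1, -139.3]
force: [0.1, 0.6, -0.5]
gripper_width: 0.0437
```

>>> jog_arm(rows="0 0 -0.01 0 0 0 0.5; 0 0 -0.02 0 0 0 0.5; 0 0 -0.02 0 0 0 0.5")

```text
time_s: 18.9
tool_pos: [0.565, -0.2134, 0.1482]
ee_rot: [-90.1, -0.1, -138.8]
force: [-0.6, 0.7, -0.5]
gripper_width: 0.0438
```

```bash
python3 - <<'E'
from h import *
s=robot.observe();print(s["tool_pos"],s["ee_rot"],s["q"].round(1),s["time_s"])
p,d=shot("side","16");W=cloud("side",d)
for uv in((408,70),(408,75),(407,90)):print("brush",W[uv[1],uv[0]])
p,d=shot("top","16");W=cloud("top",d)
m=(d>0)&(W[...,2]>.45)
for x in(.2,.3,.35,.4,.5):
    q=W[m&(abs(W[...,0]-x)<.01)];print(x,q[:,1].min(),q[:,1].max(),np.median(q[:,2])) if len(q) else 0
E
```

```text
[ 0.56499202 -0.2134417   0.14815395] [-9.01428353e+01 -7.79034328e-02 -1.38832274e+02] [-30.   26.6  60.9  98.1 -24.6  70.2 -11.8] 18.9
brush [ 0.33903816 -0.10314964  0.40906892]
brush [ 0.33866817 -0.10629652  0.39978335]
brush [ 0.3382225  -0.11243035  0.37138169]
0.2 -0.2962099711878434 -0.2789650000430823 0.5060414037341193
0.3 -0.4159777243179455 0.07224791380540335 0.6837576629389365
0.35 -0.4068022394605828 0.01417310908519294 0.6572790022370727
0.4 -0.3933377891700754 -0.022919294121385096 0.6270264957551385
0.5 -0.3672362194985779 -0.10051575610394946 0.5891792106251256
```

View pics/side16.png

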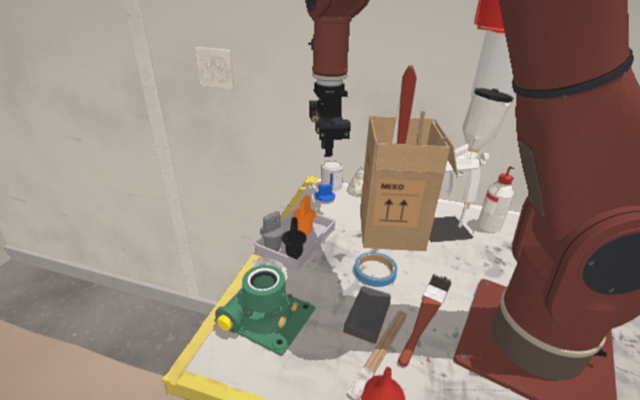

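View pics/top16.png

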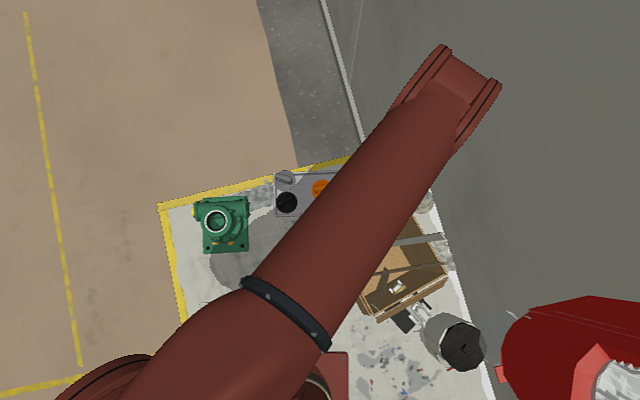

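>>> jog_arm(rows="0.001 -0.001 -0.02 0 0 0 0.5; 0.001 -0.001 -0.04 0 0 0 0.5; 0.001 -0.001 -0.06 0 0 0 0.5; 0.001 -0.001 -0.075 0 0 0 0.5; 0.001 -0.001 -0.08 0 0 0 0.5")

```text
time_s: 19.5
tool_pos: [0.5665, -0.215, 0.069]
ee_rot: [-90.1, -0.0, -138.9]
force: [-0.6, -0.3, 0.6]
gripper_width: 0.0438
```

```bash
python3 - <<'E'
from h import *
p,d=shot("top","17");W=cloud("top",d)
s=robot.observe();print(s["tool_pos"],s["ee_rot"],s["force"])
m=(d>0)&(W[...,2]>.42)
for x in(.2,.3,.35,.4,.5):
    q=W[m&(abs(W[...,0]-x)<.01)&(W[...,1]>-.25)];print(x,q[:,1].min(),q[:,1].max(),np.percentile(q[:,2],90)) if len(q) else 0
p,d=shot("side","17");T=s["tool_pos"];W=cloud("side",d)
cv2.imwrite("pics/z17.png",cv2.resize(p[110:220,270:390,::-1],None,fx=5,fy=5))
a=np.radians(-48.8);e=np.array([np.cos(a),np.sin(a),0])
q=W[(d>0)&(W[...,2]>T[2]-.005)&(W[...,2]<T[2]+.02)&(np.hypot(W[...,0]-T[0],W[...,1]-T[1])<.06)&(hsv(p)[...,2]<70)]
l=(q[:,:2]-T[:2])@e[:2];t=(q[:,:2]-T[:2])@np.array([-e[1],e[0]])
for m in(l<0,l>0):print(m.sum(),l[m].min(),l[m].max(),t[m].min(),t[m].max()) if m.any() else 0
E
```

```text
[ 0.56649203 -0.21521792  0.0690083 ] [-9.00596861e+01 -3.13332573e-02 -1.38942982e+02] [ 0.27810898  0.29608123 -0.44563158]
0.2 0.008999087934881876 0.024668037421704498 0.5452740455264695
0.3 -0.054344512109597364 0.1473902859317363 0.6865259166022362
0.35 -0.09696124933351545 0.05925412203183533 0.6478986647441328
0.4 -0.13876339157524617 -0.005345405128014578 0.6129343946434012
0.5 -0.22719140632188503 -0.08951679545186958 0.5446094409680758
37 -0.032836670831601675 -0.02568144429082802 -0.008307308748611499 0.009106968580368845
11 0.02096030013179899 0.025626656207463266 0.001732252130626885 0.008058746581767359
```

View pics/z17.png

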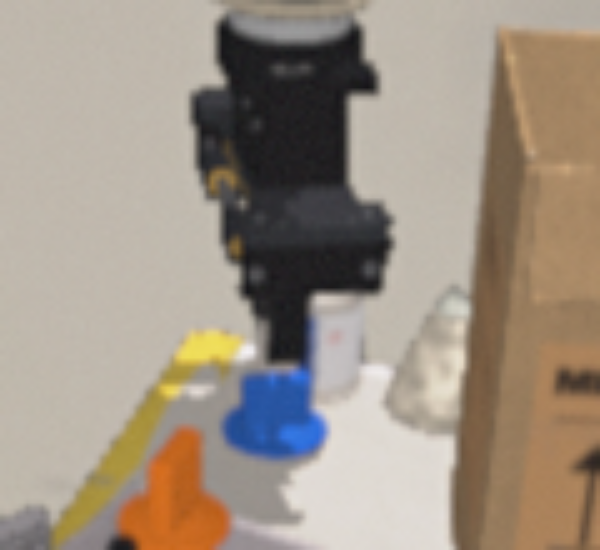

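>>> jog_arm(rows="-0.0005 0.001 -0.012 0 0 0 0.5; -0.0005 0.001 -0.024 0 0 0 0.5; -0.0005 0.001 -0.036 0 0 0 0.5; -0.0005 0.001 -0.045 0 0 0 0.5; -0.0005 0.001 -0.049 0 0 0 0.5")

```text
time_s: 20.1
tool_pos: [0.5657, -0.2146, 0.0196]
ee_rot: [-90.1, -0.1, -139.0]
force: [-0.8, 0.0, -1.0]
gripper_width: 0.0435
```

>>> jog_arm(rows="0 0 0 0 0 0 0.5; 0 0 0 0 0 0 0.7; 0 0 0 0 0 0 0.85; 0 0 0 0 0 0 1; 0 0 0 0 0 0 1", grip_force=25)

```text
time_s: 20.6
tool_pos: [0.5665, -0.2148, 0.0212]
ee_rot: [-90.0, 0.0, -139.0]
force: [-0.0, -0.3, 0.5]
gripper_width: 0.0195
```

>>> jog_arm(rows="0 0 0 0 0 0 1; 0 0 0 0 0 0 1; 0 0 0 0 0 0 1")

```text
time_s: 20.9
tool_pos: [0.5664, -0.2148, 0.0211]
ee_rot: [-90.0, 0.0, -139.0]
force: [-0.2, 0.1, 2.4]
gripper_width: 0.0135
```

>>> jog_arm(rows="0 0 0.005 0 0 0 1; 0 0 0.02 0 0 0 1; 0 0 0.045 0 0 0 1; 0 0 0.07 0 0 0 1; 0 0 0.1 0 0 0 1")

```text
time_s: 21.4
tool_pos: [0.5659, -0.2149, 0.1226]
ee_rot: [-90.0, -0.0, -139.0]
force: [0.7, 0.8, -0.5]
gripper_width: 0.0139
```

```bash
python3 - <<'E'
from h import *
s=robot.observe();print(s["tool_pos"],s["gripper_width"],s["force"])
p,d=shot("side","18");cv2.imwrite("pics/z18.png",cv2.resize(p[80:220,250:390,::-1],None,fx=4,fy=4))
for n in("top","side"):
  for t in("15","16"):
    p,d=load(n,t);W=cloud(n,d)
    m=(d>0)&(np.hypot(W[...,0]-.439,W[...,1]-.211)<.05)&(W[...,2]>.088)&(W[...,2]<.102)
    m&=hsv(p)[...,1]<60
    cs,_=cv2.findContours(m.astype(np.uint8),cv2.RETR_EXTERNAL,2);k=max(cs,key=cv2.contourArea)[:,0]
    r=np.array([ray(n,a,c,.095)[:2]*1000 for a,c in k]).astype(np.float32)
    q=W[m];print(n,t,m.sum(),"fitEllipse",cv2.fitEllipse(r),"encl",cv2.minEnclosingCircle(r),"z",np.median(q[:,2]))
E
```

```text
[ 0.56590744 -0.21488914  0.12255629] 0.01391821066049901 [ 0.71489957  0.80779872 -0.51876974]
top 15 182 fitEllipse ((439.3194274902344, 210.2232208251953), (53.34445571899414, 54.9073371887207), 166.7962188720703) encl ((439.4526062011719, 209.9980926513672), 28.106746673583984) z 0.09335654846811096
top 16 190 fitEllipse ((439.26483154296875, 210.24444580078125), (53.51341247558594, 54.848060607910156), 168.4114990234375) encl ((439.4526062011719, 209.9980926513672), 28.106746673583984) z 0.09307154427046238
side 15 390 fitEllipse ((439.4031982421875, 209.61801147460938), (55.79081726074219, 56.835426330566406), 48.99971008300781) encl ((439.4453430175781, 209.4533233642578), 29.2087345123291) z 0.09499211775708255
side 16 388 fitEllipse ((439.3945617675781, 209.73426818847656), (55.77210998535156, 56.91789627075195), 45.63263702392578) encl ((439.4748229980469, 209.52662658691406), 29.222949981689453) z 0.09513572088540728
```

View pics/z18.png

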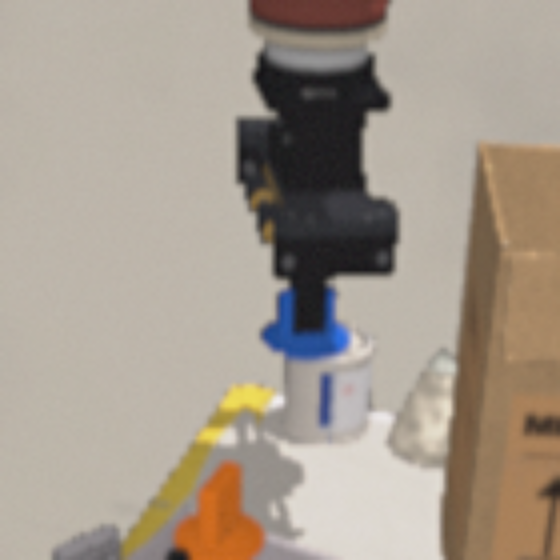

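>>> jog_arm(rows="0 0 0.03 0 0 0 1; 0 0 0.06 0 0 0 1; -0.005 0.016 0.075 0 0 0.05 1; -0.013 0.044 0.078 0 0 0.11 1; -0.021 0.072 0.078 0 0 0.17 1")

```text
time_s: 21.95
tool_pos: [0.5453, -0.1431, 0.2005]
ee_rot: [-89.9, 0.1, -129.2]
force: [0.5, 0.4, -0.3]
gripper_width: 0.014
```

>>> jog_arm(rows="-0.008 0.028 0 0 0 0.06 1; -0.017 0.056 0 0 0 0.12 1; -0.025 0.084 0 0 0 0.18 1; -0.033 0.112 0 0 0 0.24 1; -0.042 0.14 0 0 0 0.3 1")

```text
time_s: 22.45
tool_pos: [0.503, -0.0022, 0.1996]
ee_rot: [-90.0, 0.1, -112.0]
force: [0.5, 1.1, -1.1]
gripper_width: 0.0141
```

>>> jog_arm(rows="-0.008 0.028 0 0 0 0.06 1; -0.017 0.056 0 0 0 0.12 1; -0.025 0.084 0 0 0 0.18 1; -0.033 0.112 0 0 0 0.24 1; -0.042 0.14 0 0 0 0.3 1")

```text
time_s: 22.95
tool_pos: [0.4611, 0.1378, 0.1997]
ee_rot: [-90.0, 0.1, -94.8]
force: [0.9, 0.5, -1.4]
gripper_width: 0.0138
```

>>> jog_arm(rows="0 0 0 0 0 0 1; 0 0 0 0 0 0 1")

```text
time_s: 23.15
tool_pos: [0.4614, 0.1371, 0.1994]
ee_rot: [-90.0, 0.0, -94.9]
force: [-0.1, -1.0, 0.3]
gripper_width: 0.014
```

```bash
python3 - <<'E'
from h import *
s=robot.observe();print(s["tool_pos"],s["ee_rot"],s["q"].round(1),s["force"],s["gripper_width"])
E
```

```text
[0.46142308 0.13705436 0.19940214] [-8.99840103e+01  2.28380589e-02 -9.48724377e+01] [-73.6  -2.8  51.3 110.5   2.3  71.3 -27.9] [-0.09890801 -0.9758171   0.29149384] 0.013954464411466123
```

>>> jog_arm(rows="-0.007 0.024 0 0 0 0 1; -0.015 0.048 0 0 0 0 1; -0.022 0.073 0 0 0 0 1; -0.022 0.073 -0.025 0 0 0 1; -0.022 0.073 -0.05 0 0 0 1")

```text
time_s: 23.65
tool_pos: [0.4404, 0.2099, 0.1491]
ee_rot: [-89.9, 0.1, -95.0]
force: [0.3, -0.1, -1.1]
gripper_width: 0.0137
```

>>> jog_arm(rows="0 0 0 0 0 0 1; 0 0 0 0 0 0 1")

```text
time_s: 23.85
tool_pos: [0.4399, 0.209, 0.1496]
ee_rot: [-90.0, -0.0, -95.0]
force: [-0.3, -1.1, 0.1]
gripper_width: 0.014
```

```bash
python3 - <<'E'
from h import *
s=robot.observe();print(s["tool_pos"],s["ee_rot"])
for n in("top","side"):
    p,d=shot(n,"20");W=cloud(n,d);H=hsv(p)
    b=(cv2.inRange(H,(105,130,40),(128,255,255))>0)&(d>0)&(np.hypot(W[...,0]-.44,W[...,1]-.21)<.06)
    q=W[b];print(n,len(q),q.min(0) if len(q) else "",q.max(0) if len(q) else "")
    if n=="side":cv2.imwrite("pics/z20.png",cv2.resize(p[180:350,190:350,::-1],None,fx=3.5,fy=3.5))
E
```

```text
[0.43994974 0.20902829 0.14959028] [-8.99950933e+01 -3.74892314e-02 -9.50178163e+01]
top 212 [0.41355877 0.17929446 0.00859441] [0.4703664  0.21709144 0.2363056 ]
side 601 [0.40946266 0.17993707 0.0907492 ] [0.46959408 0.23881086 0.18592015]
```

View pics/z20.png

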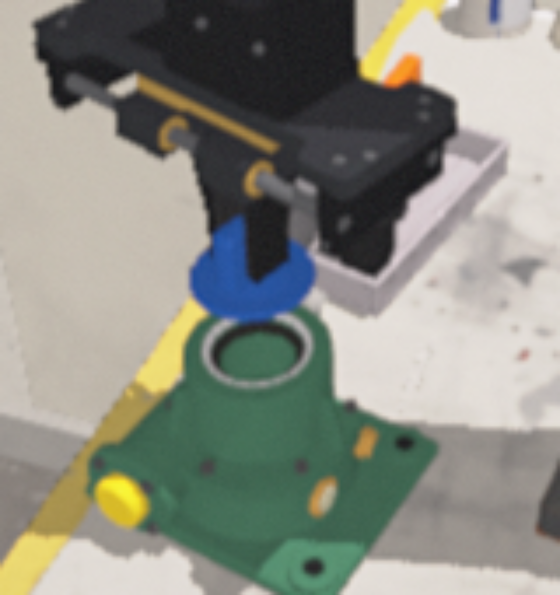

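>>> jog_arm(rows="0 0.0005 -0.01 0 0 0 1; 0 0.0005 -0.02 0 0 0 1; 0 0.0005 -0.028 0 0 0 1; 0 0.0005 -0.034 0 0 0 1; 0 0.0005 -0.038 0 0 0 1")

```text
time_s: 24.45
tool_pos: [0.439, 0.2105, 0.1101]
ee_rot: [-90.0, -0.1, -94.9]
force: [0.1, 0.2, 0.4]
gripper_width: 0.0141
```

>>> jog_arm(rows="0 0 -0.001 0 0 0 1; 0 0 -0.002 0 0 0 1; 0 0 -0.003 0 0 0 1; 0 0 -0.003 0 0 0 1")

```text
time_s: 24.85
tool_pos: [0.4395, 0.2108, 0.1081]
ee_rot: [-90.0, 0.0, -94.9]
force: [0.4, -0.4, -0.7]
gripper_width: 0.0137
```

>>> jog_arm(rows="0 0 -0.0005 0 0 0 1; 0 0 -0.001 0 0 0 1; 0 0 -0.001 0 0 0 1")

```text
time_s: 25.15
tool_pos: [0.4395, 0.2109, 0.1079]
ee_rot: [-90.0, 0.0, -94.9]
force: [-5.5, -2.7, 14.0]
gripper_width: 0.0138
```

>>> jog_arm(rows="0 0 0.0004 0 0 0 1; 0 0 0.0008 0 0 0 1")

```text
time_s: 25.35
tool_pos: [0.4395, 0.2108, 0.108]
ee_rot: [-90.0, 0.0, -94.9]
force: [0.1, -0.2, 0.1]
gripper_width: 0.0137
```

>>> jog_arm(rows="0 0 0 0 0 0 0.8; 0 0 0 0 0 0 0.7; 0 0 0 0 0 0 0.6; 0 0 0 0 0 0 0.5; 0 0 0 0 0 0 0.5")

```text
time_s: 25.85
tool_pos: [0.4393, 0.2107, 0.1077]
ee_rot: [-90.0, -0.0, -94.9]
force: [0.5, -0.4, 0.1]
gripper_width: 0.04
```

>>> jog_arm(rows="0 0 0.005 0 0 0 0.5; 0 0 0.02 0 0 0 0.5; 0 0 0.05 0 0 0 0.5; 0 0 0.09 0 0 0 0.5; 0 0 0.13 0 0 0 0.5")

```text
time_s: 26.35
tool_pos: [0.4392, 0.2102, 0.2394]
ee_rot: [-90.0, -0.0, -94.9]
force: [0.4, 1.0, 0.2]
gripper_width: 0.0433
```

>>> jog_arm(rows="-0.01 0.03 0.01 0 0 0 0.5; -0.02 0.06 0.02 0 0 0 0.5; -0.03 0.09 0.02 0 0 0 0.5; -0.04 0.12 0.02 0 0 0 0.5; -0.05 0.15 0.02 0 0 0 0.5")

```text
time_s: 26.85
tool_pos: [0.3889, 0.3619, 0.2583]
ee_rot: [-90.0, 0.0, -94.9]
force: [0.6, 0.0, 0.6]
gripper_width: 0.0434
```

```bash
python3 - <<'E'
from h import *
s=robot.observe();print(s["tool_pos"],s["force"],s["time_s"])
for n in("side","top"):
    p,d=shot(n,"21");W=cloud(n,d);H=hsv(p)
    b=(cv2.inRange(H,(105,130,40),(128,255,255))>0)&(d>0)&(np.hypot(W[...,0]-.44,W[...,1]-.21)<.06)
    q=W[b&(W[...,2]<.11)];print(n,"disc",len(q),q.min(0),q.max(0),np.median(q,0))
    if len(q)>20:
        A=np.c_[q[:,:2],np.ones(len(q))];t=abs(q[:,2]-.1)<.006;c=np.linalg.lstsq(A[t],q[t,2],rcond=None)[0];print("slope",c)
    o=(cv2.inRange(H,(3,130,80),(20,255,255))>0)&(d>0)&(np.hypot(W[...,0]-.523,W[...,1]+.047)<.05)
    q=W[o];print("plug",len(q),q.min(0),q.max(0)) if len(q) else 0
    q=W[o&(W[...,2]>.09)];print("tabtop",q.mean(0)) if len(q) else 0
    cv2.imwrite(f"pics/z21{n}.png",cv2.resize((p[150:350,190:390] if n=="side" else p[130:270,180:380])[:,:,::-1],None,fx=2.9,fy=2.9))
p,d=load("top","0");p2,_=load("top","21")
E
python3 dr.py 3 15 21
```

```text
[0.38886837 0.36189307 0.25825534] [0.6392471  0.00703119 0.60837676] 26.85
side disc 505 [0.40849813 0.18108691 0.09598946] [0.46836845 0.2408295  0.10960424] [0.42957795 0.21972663 0.10118021]
slope [ 0.01650809 -0.02500611  0.09948648]
plug 485 [ 0.49649554 -0.07107487  0.00738752] [ 0.54807947 -0.01909937  0.10250148]
tabtop [ 0.51888078 -0.04004233  0.09783691]
top disc 379 [0.40928396 0.18024114 0.09372668] [0.46990054 0.23882441 0.10926675] [0.43344025 0.20633065 0.0995087 ]
slope [0.00187224 0.0024281  0.09821696]
plug 360 [ 0.4968681  -0.07441812  0.00442479] [ 0.55489865 -0.01940348  0.10274192]
tabtop [ 0.52268408 -0.04610803  0.09795144]
15 ((0.20439707409208552, -0.2376892313892256), 0.8056464071627016)
21 ((0.26477559406340134, -0.5294698543260274), 0.7468017363253935)
```

View pics/z21side.png

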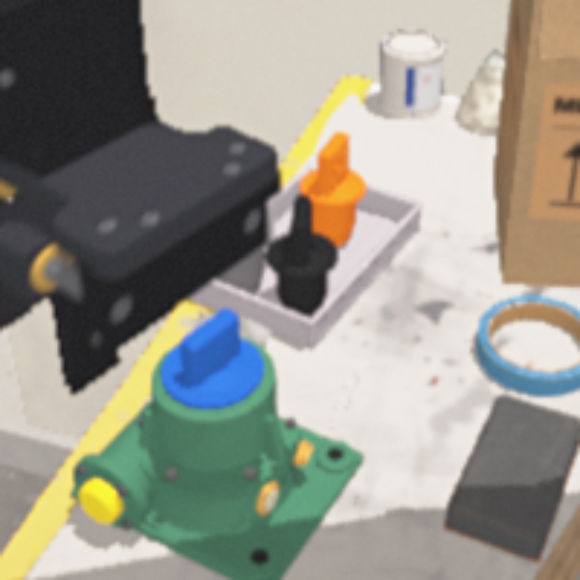

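View pics/z21top.png

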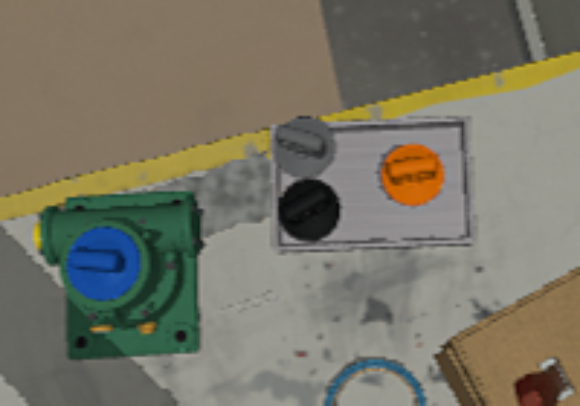

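>>> jog_arm(rows="0 0 0 0 0 0 0.5; 0 0 0 0 0 0 0.5; 0 0 0 0 0 0 0.5")

```text
time_s: 27.25
tool_pos: [0.39, 0.3597, 0.258]
ee_rot: [-90.0, 0.0, -95.0]
force: [-0.0, 0.2, -0.0]
gripper_width: 0.0433
```

```bash
python3 - <<'E'
from station import robot
print(robot.finish_job())
E
```

```text
the job is handed in; nothing more can be done
None
```

I rocked the orange plug out of the bore about ±7° over some 16 swings, drawing it up about 1 mm per swing. It now stands nose-down at the empty end of the tray, and the blue cap is on the bore. I handed the job in at 27 s with the arm clear.

**Final checks**
- **Cap:** the disc's top measures about 0.099–0.101 m, against 0.100 m expected. It is level by the top view (slope about 0.002), while the noisier side-view fit gave about 0.02–0.025. It is centred on the port to about 1 mm.
- **Plug:** upright, with its top at about 0.10 m. It is within about 1 mm of the free spot by the top view. The side view read about 7 mm off, probably because only part of the tab top was visible to it.
- **Housing:** the side pictures show a shift of about 1 mm at most during the rocking. Moving shadows make this figure uncertain. Upward pull on the housing peaked at about 11 N, below its weight.
- **Forces:** the highest reading was 28 N, a brief press while seating the plug on the tray floor. I eased it off before releasing.
- **Surroundings:** I saw no contact with the enamel, and the tin, strainers and fixed plugs look unmoved in the pictures.

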